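Sort the dismantled chromatography parts into their trays

ROBOT

A 6-joint arm with a two-finger parallel gripper is mounted at the origin on the work surface. World frame = base frame: x ahead of the robot, y to its left, z up, the work surface at z = 0. Lengths are in m, angles in rad, forces in N, time in s.
With the tool pointing down it reaches from about 0.375 to 0.975 m from the base axis. Payload 3.8 kg.
Tool frame: the origin (TCP) lies on the centre line of the jaws, within the pads' length; the fingertips stand 25 mm ahead of it and the grasp point (between the pads) lies 6 mm ahead of it; z points along the fingers, y is the direction in which the jaws open and shut (so a half turn about z gives the same grasp; the last joint's range is limited). The gripper opens to 85 mm and grips with 20 to 120 N. Pads are 22 mm wide; open, the fingers measure 114 mm over their backs; the gripper's body (76 mm by 85 mm) begins 54 mm behind the grasp point. The pads swing forward as they close: fully open they stand 13 mm farther back than shut.
Start: joints at [-1.338, 0.264, 1.604, -0, 1.274, -0.037], TCP at [0.18, -0.651, 0.256] pointing down, gripper open.
Joint ranges: [-2.63, 2.63], [-0.94, 2.18], [0.31, 2.57], [-1.31, 4.45], [0, 2.66], [-2.55, 2.55]. Speed limits (rad/s): [2.57, 2.57, 3.14, 3.14, 3.14, 3.14].

INTERFACE

Orientations are given as a rotation vector (axis times angle).
In Python, from workcell import bot gives the robot as it stands.
- The arm moves only by the tool servo_tool, never from a script. Its argument "moves" is a list of rows, each a list of 3 entries, a list of its own where there are three numbers: the closure in counts, from 0 (fully open) to 255 (shut), then the shift along the tool's x, y, z in m, then the turn about the tool's z in rad. A call has exactly 8 rows; each row shifts and turns the pose as measured when the row begins, along the tool's axes as they then stand; what a row does not reach is not made up. A row lasts 1/12 s, in which the tool goes at most 41.7 mm and 7.16 degrees, less where a joint would pass 70% of its speed; a pose out of reach is approached as far as the arm can. A call is refused whole if a number of a shift passes 0.0417 or a number of a turn 0.125, either way. A call with a gripper value outside its range is refused whole. The fingers move at their own pace and stop on an object; "newtons" is the grip in N (left out, the last holds). Time passes only in rows, so rows that do not move let the fingers close, or fill a call up. It gives the time, the measured TCP pose, the force and the opening at its end, in the units of the state.
- bot.read_state(): the state, without advancing time (a new reading comes with each control period).
- bot.read_camera(name): name is "side" or "top"; returns a dict with "pixels" (480x640x3 uint8, red, green, blue), "depth" (480x640 float32, m along the optical axis (not along the pixel's ray), 0 where there is no reading), "intrinsics" (3x3 intrinsics, pixels), "R" (3x3) and "t" (3): a world point X has camera coordinates R X + t. Camera axes: x right, y down, z forward; pixel columns grow to the right and rows downward; lengths in m; the calibration is good to about 2 mm. A picture is of the moment at which its call begins.
- bot.finish_job(): hands the job in, once; it reports no verdict.
The state is a dict: "time": time; "q": joint angles; "joint_vel": joint speeds; "joint_torque": joint torques, N m; "tool_pos": TCP position; "tcp_rot": TCP orientation; "wrist_force": force on the tool from outside, world axes, zero at the start; "torque": the same for the moment, N m; "width": opening from 0.0 (shut) to 1.0 (fully open).
Only numpy, scipy, OpenCV 4.12 (cv2) and the standard library are available. Lean on these libraries where they do the work, as an engineer would, in place of code of your own. Each camera call takes 0.05 s, during which the arm holds its last target.

TASK

Sort the five loose parts on the bench into the three trays: both steel columns, both bottle caps and the boss-head clamp, each into the tray whose ledge shows a sample of its kind. Set each part down (do not drop it) so that it rests flat on the tray floor, the same way up as it stood on the bench, and nothing lies on top of anything else. Leave the small glass beaker and the amber vial standing where they are.

Things in the scene. Friction and masses are not known exactly. Their poses are not given: they have to be found in the camera images.
- column_a: A short chromatography column lying on the bench: bare steel tube 14 mm in diameter and 80 mm long over all, with a hexagonal end nut (20 mm across flats, 14 mm long) at each end; grip the bare middle (52 mm long). Origin on its axis at mid-length, 10 mm above what it lies on; x runs along the tube. About 100 g. There are two alike.
- column_b: The other short chromatography column lying on the bench: bare steel tube 14 mm in diameter and 80 mm long over all, with a hexagonal end nut (20 mm across flats, 14 mm long) at each end; grip the bare middle (52 mm long). Origin on its axis at mid-length, 10 mm above what it lies on; x runs along the tube. About 100 g. There are two alike.
- cap_a: A screw cap of a solvent bottle: ribbed black plastic disc 44 mm in diameter and 24 mm high, standing closed top up. Origin at the centre of its underside, z up. About 30 g. There are two alike.
- cap_b: The other screw cap of a solvent bottle: ribbed black plastic disc 44 mm in diameter and 24 mm high, standing closed top up. Origin at the centre of its underside, z up. About 30 g. There are two alike.
- bosshead: Boss-head clamp of a lab stand: aluminium block 36 mm (x) by 30 mm (y) by 30 mm high, with an open 12 mm slot along y in its top and a dark thumbscrew whose T-bar (26 mm along y) sticks out to 43 mm on the +x side, 21 mm up. Grip it across the two plain faces at y = +-15 mm. Origin at the centre of the block's underside, z up. About 150 g.
- tray_columns: Fixed grey open tray for columns, one of three alike in a row on the far side, in any order. Inside 110 mm (x) by 160 mm (y); floor 4 mm thick, walls 5 mm thick, tops 25 mm above the bench. A ledge beyond its +x wall (55 mm deep, 16 mm high) carries one lying column, a fixed sample, not to be taken. Origin at bench level under the centre of the compartment; x points to the ledge, z up.
- tray_caps: Fixed grey open tray for bottle caps, one of three alike in a row on the far side, in any order. Inside 110 mm (x) by 160 mm (y); floor 4 mm thick, walls 5 mm thick, tops 25 mm above the bench. A ledge beyond its +x wall (55 mm deep, 16 mm high) carries one cap, a fixed sample, not to be taken. Origin at bench level under the centre of the compartment; x points to the ledge, z up.
- tray_bossheads: Fixed grey open tray for boss-heads, one of three alike in a row on the far side, in any order. Inside 110 mm (x) by 160 mm (y); floor 4 mm thick, walls 5 mm thick, tops 25 mm above the bench. A ledge beyond its +x wall (55 mm deep, 16 mm high) carries one boss-head, a fixed sample, not to be taken. Origin at bench level under the centre of the compartment; x points to the ledge, z up.
- beaker: Small clear glass beaker, 26 mm across and 36 mm high, standing loose between the parts and the trays. To be left alone. Origin at the centre of its underside.
- vial: Small amber glass vial, 24 mm across and 45 mm high, standing loose between the parts and the trays. To be left alone. Origin at the centre of its underside.
There are look-alikes about, which are no part of the job. What is shaped like the column_a but blue or green is not meant.

How it is judged:
By the outcome, as a careful person would: the job done as asked, in the order asked, and still so for the second after the job is handed in, with the robot touching nothing.
It also fails if it takes over 120 s, if anything falls off the work surface, if the arm or the gripper's body presses on something with over 40 N, if the wrist force passes 120 N, or if a joint passes its speed limit or range.

## Working session

There is one attempt and no reset: what is moved stays moved. The work goes in short steps, Python scripts to look and compute and a tool call to move; the robot and the scene stay as the last step left them, time stands still between calls to the robot, and variables do not carry over. Pictures are saved under pics/ and viewed, and the job is handed in when it is done.

Besides the shell and the picture viewer there is one more tool, called after ">>>" as name(argument=value, ...), one argument or row to a line, values as JSON. servo_tool: Moves the arm, as the interface text tells. Its arguments: {"type":"object","properties":{"moves":{"type":"array","items":{"type":"array"}},"newtons":{"type":"number"}},"required":["moves"]}

```bash
ls; mkdir -p pics; python3 - <<'E'
from workcell import bot
import cv2,numpy as np
s=bot.read_state();print(s)
for n in("top","side"):
    c=bot.read_camera(n);cv2.imwrite(f"pics/{n}0.png",c["pixels"][:,:,::-1]);np.savez(f"{n}0.npz",**c)
    print(n,c["intrinsics"],c["R"],c["t"])
E
```

```text
pics
{'time': 0.0, 'q': array([-1.33791858e+00,  2.64752997e-01,  1.60537991e+00, -1.83490954e-06,
        1.27369952e+00, -3.69276751e-02]), 'joint_vel': array([-0.00011529, -0.00015069,  0.0014326 ,  0.00064805, -0.00065942,
        0.00010948]), 'joint_torque': array([ 1.91748652e-03, -5.15111625e+01, -3.67315221e+01, -2.58102973e-04,
        1.29015162e-02, -3.02610204e-06]), 'tool_pos': array([ 0.17974026, -0.64992599,  0.25495888]), 'tcp_rot': array([-3.11084073e+00, -4.22226131e-01,  3.46642405e-04]), 'wrist_force': array([0.12983445, 0.87269597, 0.78390977]), 'torque': array([ 0.06960785,  0.0476922 , -0.04361558]), 'width': 0.9989474657566697}
top [[471.62506322   0.         320.47731909]
 [  0.         471.62506322 240.75050699]
 [  0.           0.           1.        ]] [[ 5.46925297e-05 -9.99941356e-01 -1.08296715e-02]
 [-9.83073821e-01  1.93033915e-03 -1.83199716e-01]
 [ 1.83209877e-01  1.06563862e-02 -9.83016064e-01]] [0.03967867 0.41465417 0.78568541]
side [[478.82315371   0.         326.6216144 ]
 [  0.         478.82315371 235.01614047]
 [  0.           0.           1.        ]] [[-0.67668767 -0.73585029  0.02486253]
 [-0.36932335  0.31002975 -0.8760604 ]
 [ 0.63694117 -0.60200159 -0.48156   ]] [0.31252816 0.18890331 0.66524702]
```

View pics/top0.png

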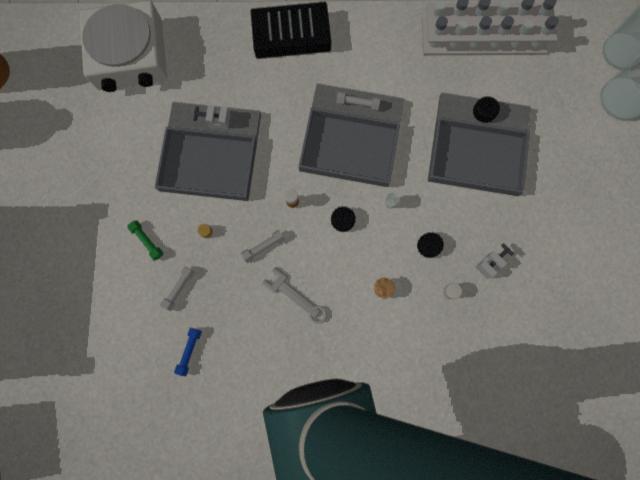

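View pics/side0.png

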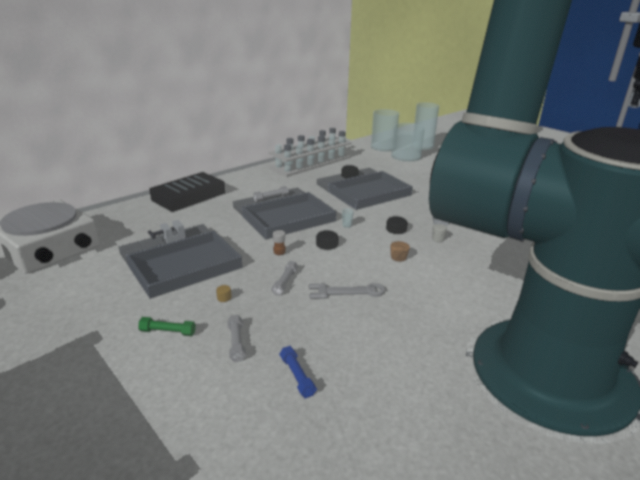

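The top view shows the tray order, left to right: boss-head (210,150), columns (350,135), caps (480,145). The parts are columns at (265,245) and (178,287), caps at (343,218) and (430,245), and the boss-head at (497,258). The vial is at (292,199) and the beaker at (392,200). Next I'll measure them.

```bash
cat > h.py <<'E'
import numpy as np,cv2
from workcell import bot
def ray(c,u,v,z):
    K,R,t=c["intrinsics"],c["R"],c["t"]
    d=R.T@np.linalg.solve(K,[u,v,1.]);o=-R.T@t
    return (o+d*(z-o[2])/d[2])
def cloud(c):
    K,R,t=c["intrinsics"],c["R"],c["t"];D=c["depth"]
    v,u=np.mgrid[:480,:640]
    P=np.stack([(u-K[0,2])/K[0,0]*D,(v-K[1,2])/K[1,1]*D,D],-1)
    return (P-t)@R
def segs(c,zmin=.006,amin=60):
    P=cloud(c);m=((P[...,2]>zmin)&(c["depth"]>0)).astype(np.uint8)
    n,l,st,ce=cv2.connectedComponentsWithStats(m,connectivity=4)
    return P,l,[(i,st[i],ce[i]) for i in range(1,n) if st[i][4]>amin]
E
python3 - <<'E'
from h import *
c=dict(np.load("top0.npz"))
P,l,S=segs(c)
print("bench z",np.median(P[300:340,330:430,2]))
for i,st,ce in S:
    Q=P[l==i]; zt=np.percentile(Q[:,2],95); T=Q[Q[:,2]>zt-.008] if zt<.06 else Q
    r=cv2.minAreaRect(T[:,:2].astype(np.float32)*1000)
    print(i,ce.round(),st[4],"ztop %.3f"%zt,"rect",np.round(r[0],1),np.round(r[1],1),round(r[2],1),"rgb",c["pixels"][l==i].mean(0).round())
im=cv2.resize(c["pixels"][70:330,120:540,::-1],None,fx=1.9,fy=1.9,interpolation=3);cv2.imwrite("pics/crop0.png",im)
E
```

```text
bench z -0.0005756486391964036
1 [123.  45.] 6604 ztop 0.069 rect [791.2 416. ] [155.7 141. ] 8.8 rgb [100.  98.  95.]
2 [489.  26.] 6518 ztop 0.077 rect [ 833.6 -281.9] [ 84.5 241.4] 0.1 rgb [98. 97. 94.]
3 [290.  29.] 3822 ztop 0.037 rect [838.9  97.9] [ 92.7 150. ] 5.7 rgb [20. 20. 20.]
4 [624.  69.] 3125 ztop 0.095 rect [ 739.2 -537.5] [ 73.  172.3] 81.4 rgb [107. 115. 111.]
8 [ 3. 70.] 195 ztop 0.027 rect [762.4 655.2] [43.7  7.5] 3.6 rgb [51. 31. 14.]
11 [354. 119.] 3690 ztop 0.032 rect [617.8 -17.5] [169.6 160. ] 79.0 rgb [76. 76. 76.]
16 [483. 130.] 4068 ztop 0.039 rect [ 665.6 -267.7] [44.7 43. ] 47.2 rgb [62. 63. 63.]
17 [210. 136.] 3887 ztop 0.043 rect [652.3 243.1] [62.2 31.1] 85.2 rgb [71. 71. 71.]
454 [291. 198.] 201 ztop 0.046 rect [495.6  92.1] [22.6 22.2] 70.4 rgb [115. 107.  99.]
457 [392. 199.] 156 ztop 0.037 rect [493.3 -88.5] [24.5 24.5] 4.3 rgb [119. 124. 119.]
459 [343. 218.] 494 ztop 0.026 rect [ 4.609e+02 -2.000e-01] [41.5 43.4] 89.9 rgb [20. 20. 20.]
460 [145. 239.] 448 ztop 0.020 rect [423.  358.7] [81.4 19.8] 41.5 rgb [32. 78. 41.]
461 [204. 230.] 150 ztop
[... 324 characters left out ...]
]
465 [177. 288.] 450 ztop 0.020 rect [334.7 293.8] [21.3 79.8] 59.4 rgb [101.  99.  97.]
467 [276. 281.] 201 ztop 0.010 rect [345.2 117.7] [38.2 38.9] 45.4 rgb [109. 107. 105.]
469 [384. 287.] 352 ztop 0.030 rect [335. -71.] [35.2 35. ] 0.1 rgb [115.  88.  60.]
472 [453. 291.] 237 ztop 0.032 rect [ 328.5 -190.6] [26.2 26.8] 0.1 rgb [129. 127. 118.]
479 [292. 294.] 75 ztop 0.009 rect [324.9  89.8] [24.7 16. ] 50.6 rgb [113. 112. 109.]
490 [316. 311.] 113 ztop 0.009 rect [295.6  48.9] [43.6 25.8] 43.3 rgb [111. 109. 107.]
504 [187. 352.] 483 ztop 0.021 rect [225.2 270. ] [20.3 80.3] 71.9 rgb [28. 51. 98.]
505 [377. 442.] 17422 ztop 0.621 rect [176.1  23.7] [ 83.8 200.3] 35.7 rgb [29. 43. 43.]
```

View pics/crop0.png

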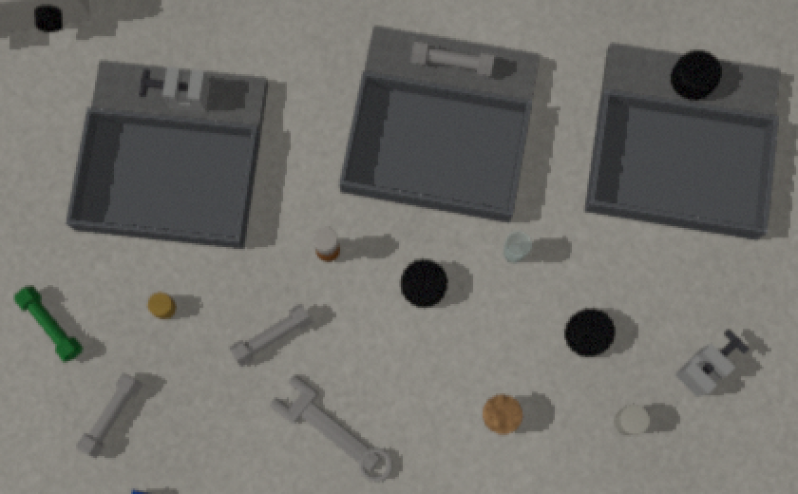

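```bash
python3 - <<'E'
from h import *
c=dict(np.load("top0.npz"))
P,l,S=segs(c)
for name,i in (("boss",17),("col",11),("cap",16)):
    Q=P[l==i]; W=Q[(Q[:,2]>.021)&(Q[:,2]<.0275)]
    r0=cv2.minAreaRect(Q[:,:2].astype(np.float32)*1000)
    # wall tops only: exclude sample points = those inside ledge; iterate rect
    r=cv2.minAreaRect(W[:,:2].astype(np.float32)*1000)
    print(name,"all",np.round(r0[0],1),np.round(r0[1],1),round(r0[2],1),"walls",np.round(r[0],1),np.round(r[1],1),round(r[2],1))
# columns axis
for i in (462,465):
    Q=P[l==i];Q=Q[Q[:,2]>.010][:,:2];m=Q.mean(0);w,v=np.linalg.eigh(np.cov(Q.T));print(i,m,np.degrees(np.arctan2(v[1,1],v[0,1])))
# bosshead top block
Q=P[l==464];T=Q[Q[:,2]>.027];r=cv2.minAreaRect(T[:,:2].astype(np.float32)*1000);print("boss",r,len(T))
T=Q[(Q[:,2]<.027)&(Q[:,2]>.017)];print(T[:,:2].max(0))
r=bot.read_state();from scipy.spatial.transform import Rotation as Ro
print(Ro.from_rotvec(r["tcp_rot"]).as_matrix())
E
```

```text
boss all [595.  249.1] [171.  176.9] 83.4 walls [587.6 250. ] [170.7 161.5] 83.5
col all [626.2 -19. ] [170.4 177.4] 79.0 walls [617.9 -17.5] [170.2 160.4] 79.0
cap all [ 606.8 -258.1] [171.1 177.8] 80.2 walls [ 596.4 -256.6] [171.2 155.6] 79.7
462 [0.41012922 0.14441924] 122.33325003349483
465 [0.33432178 0.29342742] 149.481154365276
boss ((382.7459716796875, -269.5206298828125), (30.41252899169922, 58.11802291870117), 43.198123931884766) 255
[ 0.41311094 -0.23878174]
[[ 9.63813875e-01  2.66575594e-01 -5.17449866e-04]
 [ 2.66576093e-01 -9.63811722e-01  2.03770234e-03]
 [ 4.44774654e-05 -2.10190555e-03 -9.99997790e-01]]
```

```bash
cat > plan.py <<'E'
# usage: plan.py grip "x y z yawdeg" ...  (mm) : prints rows in tool axes toward the goals
import sys,numpy as np
from scipy.spatial.transform import Rotation as Ro
from workcell import bot
s=bot.read_state();p=s["tool_pos"].copy();R=Ro.from_rotvec(s["tcp_rot"]).as_matrix()
yaw=lambda R:np.degrees(np.arctan2(R[1,0],R[0,0]))
print("t %.2f p %s yaw %.2f w %.3f F %s"%(s["time"],(p*1000).round(1),yaw(R),s["width"],s["wrist_force"].round(1)),"q",np.degrees(s["q"]).round(0))
g=sys.argv[1];rows=[]
for a in sys.argv[2:]:
    v=[float(x) for x in a.split()];G=np.array(v[:3])/1000;ty=v[3];st=(v[4]/1000 if len(v)>4 else .04)
    for _ in range(60):
        d=G-p;dy=-np.radians((ty-yaw(R)+180)%360-180)
        n=max(np.linalg.norm(d)/st,abs(dy)/.12)
        if n<.02:break
        k=max(1,int(np.ceil(n-1e-6)))
        sh=np.round(R.T@(d/k),4 if k<3 else 3);tu=round(dy/k,3)
        rows.append([int(g),[float(x)+0. for x in sh],tu+0.])
        p=p+R@sh;R=R@Ro.from_rotvec([0,0,tu]).as_matrix()
        if k==1:break
for i in range(0,len(rows),8):print(rows[i:i+8])
E
python3 plan.py 150 "300 -450 200 60" "411 145 150 122.3"
python3 - <<'E'
from h import *
c=dict(np.load("top0.npz"))
for u,v,z in((490,264.7,.03),):print(ray(c,u,v,z))
cv2.imwrite("pics/boss0.png",cv2.resize(c["pixels"][230:290,460:540,::-1],None,fx=9,fy=9,interpolation=3))
E
```

```text
t 0.10 p [ 179.8 -650.   255. ] yaw 15.46 w 0.997 F [ 0.4 -0.5 -0.2] q [-77.  15.  92.  -0.  73.  -2.]
[[150, [0.024, -0.023, 0.008], np.float64(-0.111)], [150, [0.027, -0.02, 0.008], np.float64(-0.111)], [150, [0.029, -0.017, 0.008], np.float64(-0.111)], [150, [0.03, -0.014, 0.008], np.float64(-0.111)], [150, [0.032, -0.01, 0.008], np.float64(-0.111)], [150, [0.0323, -0.007, 0.0077], np.float64(-0.111)], [150, [0.033, -0.0033, 0.0077], np.float64(-0.111)], [150, [0.036, -0.013, 0.003], np.float64(-0.068)]]
[[150, [0.036, -0.01, 0.003], np.float64(-0.068)], [150, [0.037, -0.008, 0.003], np.float64(-0.068)], [150, [0.037, -0.005, 0.003], np.float64(-0.068)], [150, [0.038, -0.003, 0.003], np.float64(-0.068)], [150, [0.038, 0.0, 0.003], np.float64(-0.068)], [150, [0.038, 0.003, 0.003], np.float64(-0.068)], [150, [0.037, 0.005, 0.003], np.float64(-0.068)], [150, [0.037, 0.008, 0.003], np.float64(-0.068)]]
[[150, [0.036, 0.01, 0.003], np.float64(-0.068)], [150, [0.036, 0.013, 0.004], np.float64(-0.068)], [150, [0.035, 0.015, 0.003], np.float64(-0.068)], [150, [0.034, 0.017, 0.004], np.float64(-0.068)], [150, [0.032, 0.02, 0.003], np.float64(-0.068)], [150, [0.0308, 0.0218, 0.0036], np.float64(-0.068)], [150, [0.0292, 0.0239, 0.0035], np.float64(-0.068)]]
[ 0.37324743 -0.2560493   0.03      ]
```

View pics/boss0.png

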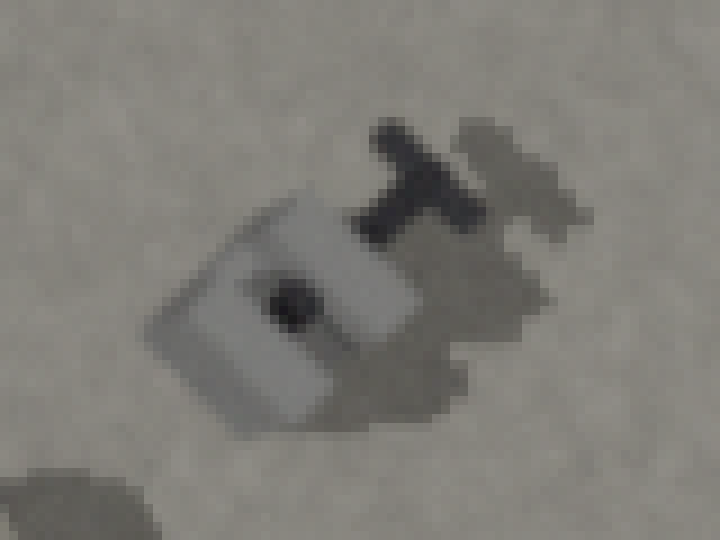

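>>> servo_tool(
  moves=[
    [170, [0.024, -0.023, 0.008], -0.111],
    [170, [0.027, -0.02, 0.008], -0.111],
    [170, [0.029, -0.017, 0.008], -0.111],
    [170, [0.03, -0.014, 0.008], -0.111],
    [170, [0.032, -0.01, 0.008], -0.111],
    [170, [0.032, -0.007, 0.008], -0.111],
    [170, [0.033, -0.003, 0.008], -0.111],
    [170, [0.036, -0.013, 0.003], -0.068],
  ],
  newtons=40,
)

```text
time: 0.77
tool_pos: [0.3042, -0.4081, 0.1898]
tcp_rot: [-2.64, -1.7, 0.003]
wrist_force: [1.2, 0.6, 0.1]
width: 0.336
```

```bash
sed -i 's/tu=round(dy\/k,3)/tu=float(round(dy\/k,3))/' plan.py; python3 plan.py 170 "411 145 110 122.3"
```

```text
t 0.77 p [ 304.2 -408.1  189.8] yaw 65.58 w 0.336 F [1.2 0.6 0.1] q [-56.   0. 116.  -0.  64. -32.]
[[170, [0.037, -0.009, 0.005], -0.066], [170, [0.037, -0.006, 0.005], -0.066], [170, [0.037, -0.004, 0.005], -0.066], [170, [0.038, -0.001, 0.005], -0.066], [170, [0.037, 0.001, 0.005], -0.066], [170, [0.037, 0.004, 0.005], -0.066], [170, [0.037, 0.006, 0.006], -0.066], [170, [0.037, 0.008, 0.005], -0.066]]
[[170, [0.036, 0.011, 0.006], -0.066], [170, [0.035, 0.013, 0.005], -0.066], [170, [0.034, 0.015, 0.006], -0.066], [170, [0.033, 0.018, 0.005], -0.066], [170, [0.032, 0.02, 0.006], -0.066], [170, [0.0308, 0.0219, 0.0054], -0.066], [170, [0.0292, 0.0238, 0.0055], -0.066]]
```

>>> servo_tool(
  moves=[
    [170, [0.037, -0.009, 0.005], -0.066],
    [170, [0.037, -0.006, 0.005], -0.066],
    [170, [0.037, -0.004, 0.005], -0.066],
    [170, [0.038, -0.001, 0.005], -0.066],
    [170, [0.037, 0.001, 0.005], -0.066],
    [170, [0.037, 0.004, 0.005], -0.066],
    [170, [0.037, 0.006, 0.006], -0.066],
    [170, [0.037, 0.008, 0.005], -0.066],
  ],
)

```text
time: 1.43
tool_pos: [0.3559, -0.0971, 0.1444]
tcp_rot: [-2.075, -2.352, -0.001]
wrist_force: [0.4, 0.9, 0.1]
width: 0.333
```

>>> servo_tool(
  moves=[
    [170, [0.036, 0.011, 0.006], -0.066],
    [170, [0.035, 0.013, 0.005], -0.066],
    [170, [0.034, 0.015, 0.006], -0.066],
    [170, [0.033, 0.018, 0.005], -0.066],
    [170, [0.032, 0.02, 0.006], -0.066],
    [170, [0.031, 0.022, 0.005], -0.066],
    [170, [0.029, 0.024, 0.006], -0.066],
    [170, [0, 0, 0], 0],
  ],
)

```text
time: 2.1
tool_pos: [0.3944, 0.1817, 0.104]
tcp_rot: [-1.439, -2.791, -0.009]
wrist_force: [0.1, -0.9, 1.1]
width: 0.335
```

```bash
python3 plan.py 170 "410.7 144.6 60 122.3 30" "410.7 144.6 29 122.3 10"
```

```text
t 2.10 p [394.4 181.7 104. ] yaw 125.45 w 0.335 F [ 0.1 -0.9  1.1] q [ 21.  -3. 129.   0.  53. -14.]
[[170, [-0.0199, -0.0042, 0.0219], 0.027], [170, [-0.0201, -0.0037, 0.0219], 0.028], [170, [0.0, 0.0, 0.008], 0.0], [170, [0.0, 0.0, 0.008], 0.0], [170, [-0.0001, -0.0001, 0.0075], 0.0], [170, [0.0, 0.0, 0.0075], 0.0]]
```

>>> servo_tool(
  moves=[
    [170, [-0.02, -0.004, 0.01], 0.027],
    [170, [-0.02, -0.004, 0.01], 0.028],
    [170, [0, 0, 0.01], 0],
    [170, [0, 0, 0.005], 0],
    [170, [0, 0, 0], 0],
    [170, [0, 0, 0], 0],
    [170, [0, 0, 0], 0],
    [170, [0, 0, 0], 0],
  ],
)

```text
time: 2.77
tool_pos: [0.4084, 0.1472, 0.066]
tcp_rot: [-1.505, -2.751, -0.006]
wrist_force: [-0.4, -0.5, 0.1]
width: 0.332
```

```bash
python3 plan.py 170 "410.7 144.6 29 122.3 10"
```

```text
t 2.77 p [408.4 147.2  66. ] yaw 122.65 w 0.332 F [-0.4 -0.5  0.1] q [ 16.   1. 130.   1.  49. -17.]
[[170, [-0.001, 0.0, 0.009], 0.002], [170, [-0.001, 0.0, 0.009], 0.001], [170, [-0.0008, 0.0003, 0.0095], 0.002], [170, [-0.0008, 0.0002, 0.0095], 0.001]]
```

>>> servo_tool(
  moves=[
    [170, [-0.001, 0, 0.009], 0.002],
    [170, [-0.001, 0, 0.009], 0.001],
    [170, [-0.001, 0, 0.008], 0.002],
    [170, [-0.001, 0, 0.005], 0.001],
    [170, [0, 0, 0.002], 0],
    [170, [0, 0, 0], 0],
    [170, [0, 0, 0], 0],
    [170, [0, 0, 0], 0],
  ],
)

```text
time: 3.43
tool_pos: [0.4109, 0.1442, 0.03]
tcp_rot: [-1.513, -2.747, -0.007]
wrist_force: [-0.2, 0.2, 0.9]
width: 0.331
```

```bash
python3 plan.py 170 "410.7 144.6 28 122.3 10"; python3 - <<'E'
from h import *
c=bot.read_camera("side");cv2.imwrite("pics/s1.png",cv2.resize(c["pixels"][170:330,180:400,::-1],None,fx=3.5,fy=3.5,interpolation=3))
E
```

```text
t 3.43 p [410.9 144.2  30. ] yaw 122.31 w 0.331 F [-0.2  0.2  0.9] q [ 16.   5. 131.   1.  44. -17.]
[[170, [0.0004, 0.0001, 0.002], 0.0]]
```

View pics/s1.png

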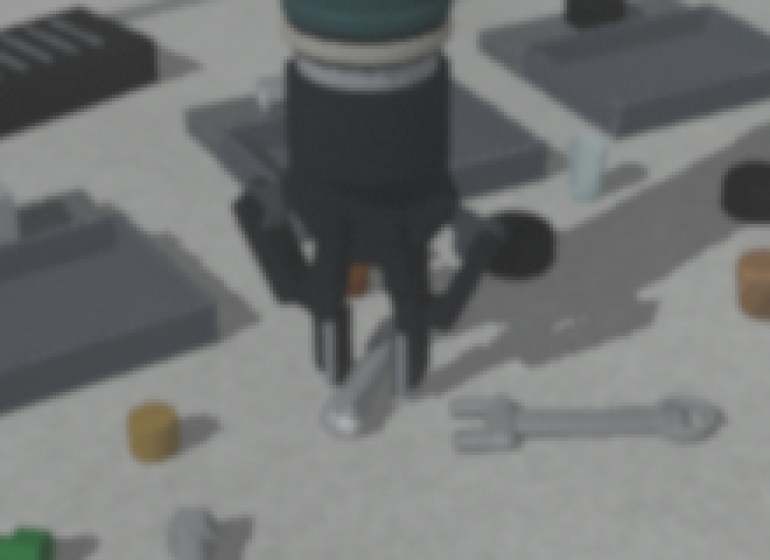

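The side view shows the column between both fingertips at about (365,390) in the crop. I'll close on it.

>>> servo_tool(
  moves=[
    [170, [0, 0, 0.002], 0],
    [230, [0, 0, 0], 0],
    [255, [0, 0, 0], 0],
    [255, [0, 0, 0], 0],
    [255, [0, 0, 0], 0],
    [255, [0, 0, 0], 0],
    [255, [0, 0, 0], 0],
    [255, [0, 0, 0], 0],
  ],
  newtons=50,
)

```text
time: 4.15
tool_pos: [0.4117, 0.1445, 0.0289]
tcp_rot: [-1.514, -2.749, -0.01]
wrist_force: [-0.4, -0.4, -0.2]
width: 0.136
```

```bash
python3 plan.py 255 "411 144 120 122.3 25"
```

```text
t 4.15 p [411.7 144.5  28.9] yaw 122.32 w 0.136 F [-0.4 -0.4 -0.2] q [ 16.   5. 131.   1.  44. -17.]
[[255, [0.0, 0.0, -0.023], 0.0], [255, [0.0, 0.0, -0.023], 0.0], [255, [0.0002, -0.0003, -0.0225], 0.0], [255, [0.0003, -0.0002, -0.0226], 0.0]]
```

>>> servo_tool(
  moves=[
    [255, [0, 0, -0.01], 0],
    [255, [0, 0, -0.023], 0],
    [255, [0, 0, -0.023], 0],
    [255, [0, 0, -0.023], 0],
    [255, [0, 0, -0.01], 0],
    [255, [0, 0, 0], 0],
    [255, [0, 0, 0], 0],
    [255, [0, 0, 0], 0],
  ],
)

```text
time: 4.82
tool_pos: [0.4102, 0.1434, 0.1241]
tcp_rot: [-1.513, -2.748, -0.007]
wrist_force: [0.1, -0.1, -1.7]
width: 0.14
```

```bash
python3 plan.py 255 "605.9 20.6 120 169 30"; python3 - <<'E'
from h import *
c=bot.read_camera("side");cv2.imwrite("pics/s2.png",cv2.resize(c["pixels"][100:330,180:400,::-1],None,fx=2.5,fy=2.5,interpolation=3))
E
```

```text
t 4.82 p [410.2 143.4 124.1] yaw 122.32 w 0.140 F [ 0.1 -0.1 -1.7] q [ 16.  -4. 128.   0.  56. -17.]
[[255, [-0.026, 0.012, 0.0], -0.102], [255, [-0.027, 0.01, 0.0], -0.102], [255, [-0.028, 0.007, 0.0], -0.102], [255, [-0.029, 0.004, 0.001], -0.102], [255, [-0.029, 0.001, 0.0], -0.102], [255, [-0.029, -0.002, 0.001], -0.102], [255, [-0.0283, -0.0046, 0.0004], -0.101], [255, [-0.0278, -0.0074, 0.0005], -0.102]]
```

View pics/s2.png

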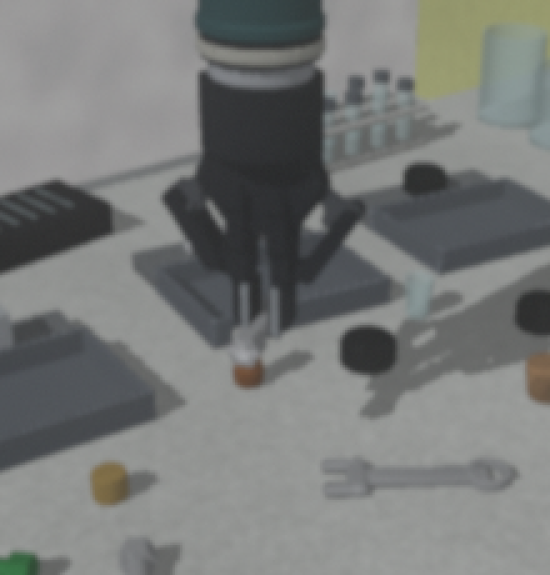

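The column is held, visible at (250,335) in front of the vial. I'll carry it to the column tray.

>>> servo_tool(
  moves=[
    [255, [-0.026, 0.012, 0.0], -0.102],
    [255, [-0.027, 0.01, 0.0], -0.102],
    [255, [-0.028, 0.007, 0.0], -0.102],
    [255, [-0.029, 0.004, 0.001], -0.102],
    [255, [-0.029, 0.001, 0.0], -0.102],
    [255, [-0.028, -0.002, 0.001], -0.102],
    [255, [-0.02, -0.003, 0], -0.08],
    [255, [-0.01, -0.002, 0], -0.04],
  ],
)

```text
time: 5.53
tool_pos: [0.5803, 0.0335, 0.1063]
tcp_rot: [-0.366, -3.095, -0.003]
wrist_force: [0.3, -0.2, -0.9]
width: 0.135
```

```bash
python3 plan.py 255 "605.9 20.6 70 169 20"
```

```text
t 5.53 p [580.3  33.5 106.3] yaw 166.52 w 0.135 F [ 0.3 -0.2 -0.9] q [  1.  14. 111.   0.  57. -76.]
[[255, [-0.01, -0.002, 0.012], -0.014], [255, [-0.0093, -0.0024, 0.0118], -0.015], [255, [-0.0094, -0.0025, 0.0118], -0.014]]
```

>>> servo_tool(
  moves=[
    [255, [-0.01, -0.002, 0], -0.014],
    [255, [-0.009, -0.002, 0.006], -0.015],
    [255, [-0.008, -0.003, 0.012], -0.014],
    [255, [0, 0, 0.012], 0],
    [255, [0, 0, 0.006], 0],
    [255, [0, 0, 0], 0],
    [255, [0, 0, 0], 0],
    [255, [0, 0, 0], 0],
  ],
)

```text
time: 6.2
tool_pos: [0.6, 0.0184, 0.056]
tcp_rot: [-0.298, -3.084, -0.002]
wrist_force: [0.8, 0.0, 0.6]
width: 0.138
```

```bash
python3 plan.py 255 "605.9 20.6 38 169 10"
```

```text
t 6.20 p [600.   18.4  56. ] yaw 168.97 w 0.138 F [0.8 0.  0.6] q [ -1.  20. 109.   0.  54. -80.]
[[255, [-0.0031, 0.0017, 0.0088], 0.0], [255, [-0.0031, 0.0016, 0.0089], -0.001]]
```

>>> servo_tool(
  moves=[
    [255, [-0.003, 0.001, 0.006], 0],
    [255, [-0.003, 0.001, 0.006], 0],
    [255, [0, 0, 0.004], 0],
    [255, [0, 0, 0], 0],
    [255, [0, 0, 0], 0],
    [255, [0, 0, 0], 0],
    [255, [0, 0, 0], 0],
    [255, [0, 0, 0], 0],
  ],
)

```text
time: 6.87
tool_pos: [0.6067, 0.0206, 0.0404]
tcp_rot: [-0.296, -3.087, -0.002]
wrist_force: [0.1, -0.3, 0.1]
width: 0.14
```

```bash
python3 plan.py 255 "605.9 20.6 33 169 10"; python3 - <<'E'
from h import *
c=bot.read_camera("top");cv2.imwrite("pics/t3.png",cv2.resize(c["pixels"][60:220,260:440,::-1],None,fx=3.5,fy=3.5,interpolation=3))
c=bot.read_camera("side");cv2.imwrite("pics/s3.png",cv2.resize(c["pixels"][100:260,200:400,::-1],None,fx=3.5,fy=3.5,interpolation=3))
E
```

```text
t 6.87 p [606.7  20.6  40.4] yaw 169.04 w 0.140 F [ 0.1 -0.3  0.1] q [ -1.  21. 109.   0.  52. -80.]
[[255, [0.0005, -0.0002, 0.0075], 0.001]]
```

View pics/s3.png

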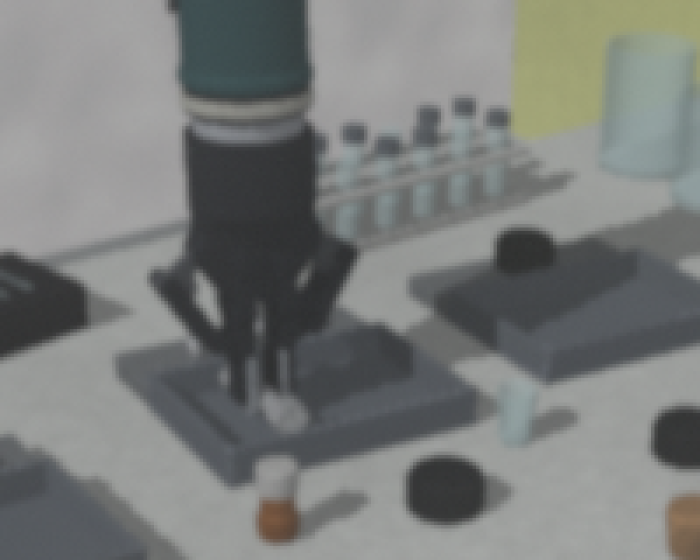

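View pics/t3.png

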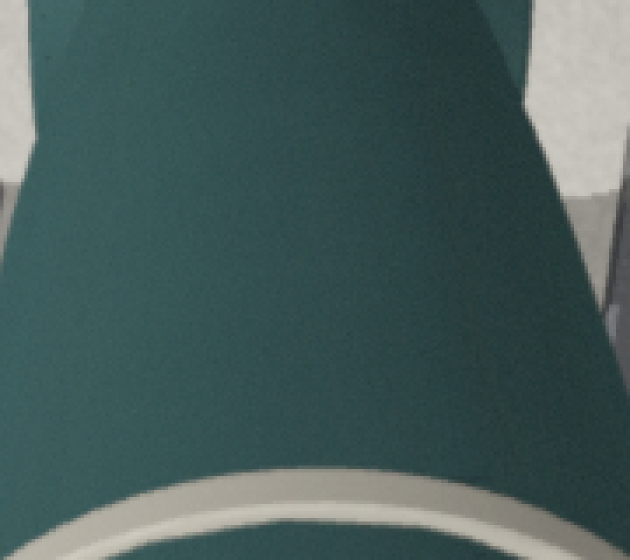

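The side view shows the held column's near nut at about (283,412), just inside the near wall. The top view is blocked by the arm, so I'll check clearance and tilt from the side depth.

```bash
python3 - <<'E'
from h import *
c=bot.read_camera("side");P=cloud(c)
o=np.array([599.2,-13.8]);a=np.radians(-11);ex=np.array([np.cos(a),np.sin(a)]);ey=np.array([-ex[1],ex[0]])
T=P*1000;L=np.stack([(T[...,:2]-o)@ex,(T[...,:2]-o)@ey,T[...,2]],-1)
y0,x0=100+412//3.5,200+283//3.5
for v in range(205,228,2):
    print(v,[tuple(int(k) for k in L[v,u]) for u in range(270,292,3)])
E
```

```text
205 [(-5, 47, 45), (-8, 41, 45), (-839, 433, 478), (-11, 29, 43), (-7, 20, 40), (52, -17, 6), (52, -25, 5), (54, -33, 2)]
207 [(-5, 47, 41), (-7, 41, 40), (1, 30, 33), (-11, 29, 39), (-9, 21, 36), (48, -14, 4), (47, -21, 3), (47, -30, 0)]
209 [(-6, 48, 36), (-11, 43, 37), (5, 28, 27), (-9, 28, 33), (-5, 19, 29), (39, -10, 3), (33, -14, 5), (30, -21, 5)]
211 [(-6, 48, 32), (-12, 43, 33), (0, 31, 25), (-10, 29, 29), (-9, 21, 27), (32, -6, 2), (30, -13, 2), (24, -17, 3)]
213 [(-6, 48, 27), (-12, 44, 29), (-8, 35, 25), (-16, 32, 27), (-7, 20, 21), (19, 0, 4), (22, -9, 1), (17, -13, 2)]
215 [(-8, 49, 23), (-11, 43, 23), (-19, 40, 26), (-34, 40, 32), (-36, 35, 32), (13, 3, 3), (11, -3, 2), (7, -8, 3)]
217 [(-2, 46, 15), (-8, 42, 17), (-19, 40, 21), (-36, 42, 29), (-41, 37, 30), (-40, 30, 28), (5, 0, 0), (0, -4, 2)]
219 [(13, 39, 1), (7, 35, 3), (-29, 45, 22), (-39, 43, 26), (-43, 39, 27), (-41, 30, 24), (-40, 23, 22), (-11, 1, 3)]
221 [(4, 44, 2), (0, 39, 3), (-2, 32, 2), (-41, 44, 22), (-40, 37, 20), (-42, 31, 20), (-17, 11, 4), (-20, 5, 3)]
223 [(-4, 48, 2), (-9, 43, 3), (-11, 37, 2), (-38, 43, 16), (-41, 37, 16), (-54, 37, 22), (-61, 34, 24), (-58, 25, 21)]
225 [(-14, 53, 3), (-15, 46, 2), (-21, 42, 4), (-56, 52, 22), (-61, 48, 24), (-59, 40, 21), (-60, 33, 19), (-59, 26, 17)]
227 [(-58, 73, 24), (-57, 66, 22), (-58, 60, 21), (-56, 52, 18), (-60, 47, 18), (-60, 40, 16), (-58, 32, 14), (-58, 25, 12)]
```

>>> servo_tool(
  moves=[
    [255, [0, 0, 0.003], 0],
    [255, [0, 0, 0.002], 0],
    [255, [0, 0, 0.002], 0],
    [255, [0, 0, 0], 0],
    [255, [0, 0, 0], 0],
    [255, [0, 0, 0], 0],
    [255, [0, 0, 0], 0],
    [255, [0, 0, 0], 0],
  ],
)

```text
time: 7.68
tool_pos: [0.6072, 0.0206, 0.0338]
tcp_rot: [-0.297, -3.089, -0.002]
wrist_force: [-0.3, -0.2, 1.4]
width: 0.136
```

>>> servo_tool(
  moves=[
    [255, [0, 0, 0.001], 0],
    [255, [0, 0, 0], 0],
    [255, [0, 0, 0], 0],
    [255, [0, 0, 0], 0],
    [255, [0, 0, 0], 0],
    [255, [0, 0, 0], 0],
    [255, [0, 0, 0], 0],
    [255, [0, 0, 0], 0],
  ],
)

```text
time: 8.35
tool_pos: [0.6072, 0.0206, 0.0336]
tcp_rot: [-0.297, -3.089, -0.002]
wrist_force: [-1.4, -1.1, 1.6]
width: 0.141
```

>>> servo_tool(
  moves=[
    [255, [0, 0, 0.002], 0],
    [255, [0, 0, 0.001], 0],
    [255, [0, 0, 0], 0],
    [255, [0, 0, 0], 0],
    [255, [0, 0, 0], 0],
    [255, [0, 0, 0], 0],
    [255, [0, 0, 0], 0],
    [255, [0, 0, 0], 0],
  ],
)

```text
time: 9.02
tool_pos: [0.6075, 0.0207, 0.0334]
tcp_rot: [-0.296, -3.089, -0.002]
wrist_force: [-1.6, -0.2, 2.8]
width: 0.14
```

Contact: the height stopped falling and the force rose. I'll release and rise.

>>> servo_tool(
  moves=[
    [215, [0, 0, 0], 0],
    [200, [0, 0, 0], 0],
    [180, [0, 0, 0], 0],
    [170, [0, 0, 0], 0],
    [170, [0, 0, 0], 0],
    [170, [0, 0, -0.005], 0],
    [170, [0, 0, -0.02], 0],
    [170, [0, 0, -0.03], 0],
  ],
)

```text
time: 9.68
tool_pos: [0.6032, 0.0203, 0.0807]
tcp_rot: [-0.295, -3.073, -0.0]
wrist_force: [0.7, 0.0, 0.5]
width: 0.334
```

```bash
python3 plan.py 170 "600 20 150 169" "334.5 293.6 110 149.5"
```

```text
t 9.68 p [603.2  20.3  80.7] yaw 169.02 w 0.334 F [0.7 0.  0.5] q [ -1.  19. 107.   0.  57. -80.]
[[170, [0.0034, -0.0006, -0.0345], 0.0], [170, [0.0034, -0.0007, -0.0345], 0.0], [170, [0.031, 0.022, 0.006], 0.034], [170, [0.032, 0.021, 0.006], 0.034], [170, [0.032, 0.02, 0.005], 0.034], [170, [0.033, 0.018, 0.006], 0.034], [170, [0.034, 0.017, 0.005], 0.034], [170, [0.034, 0.016, 0.006], 0.034]]
[[170, [0.035, 0.015, 0.005], 0.034], [170, [0.035, 0.014, 0.006], 0.034], [170, [0.0359, 0.013, 0.0054], 0.034], [170, [0.0363, 0.0117, 0.0054], 0.034]]
```

>>> servo_tool(
  moves=[
    [170, [0.003, 0, -0.035], 0.0],
    [170, [0.003, 0, -0.03], 0.0],
    [170, [0.031, 0.022, 0.0], 0.034],
    [170, [0.032, 0.021, 0.0], 0.034],
    [170, [0.032, 0.02, 0.0], 0.034],
    [170, [0.033, 0.018, 0.0], 0.034],
    [170, [0.034, 0.017, 0.0], 0.034],
    [170, [0.034, 0.016, 0.0], 0.034],
  ],
)

```text
time: 10.35
tool_pos: [0.4506, 0.1861, 0.1691]
tcp_rot: [-0.642, -3.044, -0.001]
wrist_force: [0.1, -0.2, 0.1]
width: 0.332
```

```bash
python3 plan.py 170 "334.5 293.6 110 149.5"; python3 - <<'E'
from h import *
c=bot.read_camera("side");cv2.imwrite("pics/s4.png",cv2.resize(c["pixels"][140:260,200:400,::-1],None,fx=3.5,fy=3.5,interpolation=3))
E
```

```text
t 10.35 p [450.6 186.1 169.1] yaw 156.18 w 0.332 F [ 0.1 -0.2  0.1] q [ 19.  -0. 119.   1.  63. -48.]
[[170, [0.03, 0.01, 0.013], 0.023], [170, [0.03, 0.01, 0.013], 0.023], [170, [0.03, 0.009, 0.012], 0.024], [170, [0.0299, 0.0083, 0.0127], 0.023], [170, [0.0301, 0.0076, 0.0126], 0.023]]
```

View pics/s4.png

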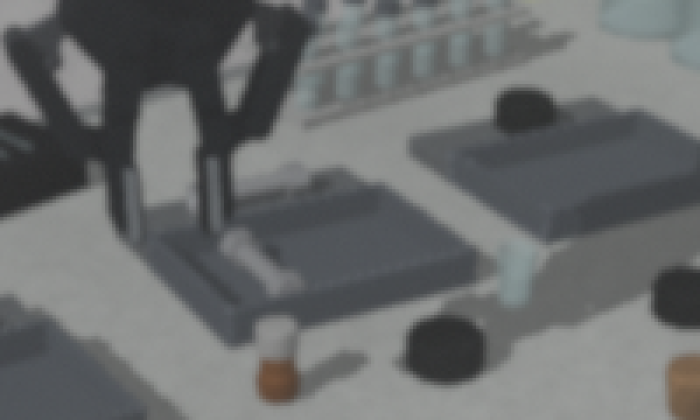

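The first column lies flat in the column tray at (260,260) in the crop. On to the second column.

>>> servo_tool(
  moves=[
    [170, [0.03, 0.01, 0.013], 0.023],
    [170, [0.03, 0.01, 0.013], 0.023],
    [170, [0.027, 0.009, 0.012], 0.024],
    [170, [0.02, 0.006, 0.012], 0.023],
    [170, [0.012, 0.003, 0.012], 0.02],
    [170, [0, 0, 0.005], 0],
    [170, [0, 0, 0], 0],
    [170, [0, 0, 0], 0],
  ],
)

```text
time: 11.07
tool_pos: [0.3498, 0.2829, 0.1086]
tcp_rot: [-0.807, -3.008, -0.011]
wrist_force: [0.8, -0.8, 0.1]
width: 0.33
```

```bash
python3 plan.py 170 "334.5 293.6 60 149.5 14"
```

```text
t 11.07 p [349.8 282.9 108.6] yaw 149.95 w 0.330 F [ 0.8 -0.8  0.1] q [ 35.  -1. 126.   2.  55. -26.]
[[170, [0.004, 0.0, 0.012], 0.002], [170, [0.004, 0.001, 0.012], 0.002], [170, [0.0046, 0.0003, 0.0125], 0.002], [170, [0.0046, 0.0002, 0.0126], 0.002]]
```

>>> servo_tool(
  moves=[
    [170, [0.005, 0, 0.008], 0.002],
    [170, [0.005, 0.001, 0.01], 0.002],
    [170, [0.004, 0, 0.01], 0.002],
    [170, [0.004, 0, 0.008], 0.002],
    [170, [0, 0, 0.005], 0],
    [170, [0, 0, 0], 0],
    [170, [0, 0, 0], 0],
    [170, [0, 0, 0], 0],
  ],
)

```text
time: 11.73
tool_pos: [0.3362, 0.293, 0.0652]
tcp_rot: [-0.827, -3.005, -0.013]
wrist_force: [0.7, -0.1, 0.4]
width: 0.336
```

```bash
python3 plan.py 170 "334.5 293.6 29 149.5 10"
```

```text
t 11.73 p [336.2 293.   65.2] yaw 149.22 w 0.336 F [ 0.7 -0.1  0.4] q [ 37.   3. 129.   2.  49. -24.]
[[170, [0.0, 0.0, 0.009], -0.001], [170, [0.0, 0.0, 0.009], -0.001], [170, [0.0004, -0.0002, 0.0091], -0.001], [170, [0.0004, -0.0002, 0.0091], -0.002]]
```

>>> servo_tool(
  moves=[
    [170, [0.001, 0, 0.009], 0],
    [170, [0, 0, 0.009], 0],
    [170, [0, 0, 0.009], -0.003],
    [170, [0, 0, 0.006], 0],
    [170, [0, 0, 0.001], 0],
    [170, [0, 0, 0], 0],
    [170, [0, 0, 0], 0],
    [170, [0, 0, 0], 0],
  ],
)

```text
time: 12.4
tool_pos: [0.335, 0.2942, 0.0278]
tcp_rot: [-0.823, -3.006, -0.014]
wrist_force: [0.2, -0.5, -0.1]
width: 0.333
```

```bash
python3 plan.py 170 "334.5 293.6 29 149.5 10"; python3 - <<'E'
from h import *
c=bot.read_camera("side");cv2.imwrite("pics/s5.png",cv2.resize(c["pixels"][240:400,150:330,::-1],None,fx=3.5,fy=3.5,interpolation=3))
E
```

```text
t 12.40 p [335.  294.2  27.8] yaw 149.39 w 0.333 F [ 0.2 -0.5 -0.1] q [ 37.   6. 130.   2.  44. -24.]
[[170, [0.0002, -0.0008, -0.0012], -0.002]]
```

View pics/s5.png

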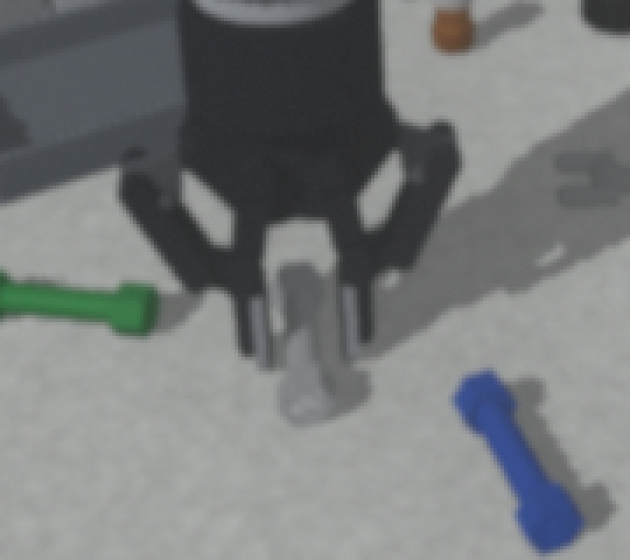

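The jaws straddle the second column at (305,340) in the crop. I'll close.

>>> servo_tool(
  moves=[
    [230, [0, 0, -0.001], 0],
    [255, [0, 0, 0], 0],
    [255, [0, 0, 0], 0],
    [255, [0, 0, 0], 0],
    [255, [0, 0, 0], 0],
    [255, [0, 0, 0], 0],
    [255, [0, 0, 0], 0],
    [255, [0, 0, 0], 0],
  ],
)

```text
time: 13.12
tool_pos: [0.3357, 0.2946, 0.03]
tcp_rot: [-0.823, -3.008, -0.017]
wrist_force: [0.2, -0.7, -0.1]
width: 0.137
```

>>> servo_tool(
  moves=[
    [255, [0, 0, -0.01], 0],
    [255, [0, 0, -0.025], 0],
    [255, [0, 0, -0.03], 0],
    [255, [0, 0, -0.03], 0],
    [255, [0, 0, -0.02], 0],
    [255, [0, 0, -0.01], 0],
    [255, [0, 0, 0], 0],
    [255, [0, 0, 0], 0],
  ],
)

```text
time: 13.78
tool_pos: [0.3368, 0.2912, 0.1636]
tcp_rot: [-0.823, -3.006, -0.013]
wrist_force: [-1.0, -0.7, -1.3]
width: 0.142
```

```bash
python3 plan.py 255 "592.5 -48.2 150 169 38"
```

```text
t 13.78 p [336.8 291.2 163.6] yaw 149.39 w 0.142 F [-1.  -0.7 -1.3] q [ 37.  -5. 124.   2.  62. -24.]
[[255, [-0.033, -0.013, 0.0], -0.029], [255, [-0.032, -0.014, 0.0], -0.028], [255, [-0.032, -0.015, 0.0], -0.029], [255, [-0.031, -0.016, 0.0], -0.028], [255, [-0.031, -0.017, 0.0], -0.029], [255, [-0.031, -0.018, 0.0], -0.028], [255, [-0.03, -0.019, 0.001], -0.029], [255, [-0.029, -0.02, 0.0], -0.028]]
[[255, [-0.029, -0.021, 0.001], -0.029], [255, [-0.028, -0.022, 0.0], -0.028], [255, [-0.0278, -0.0223, 0.0006], -0.029], [255, [-0.0271, -0.023, 0.0005], -0.028]]
```

>>> servo_tool(
  moves=[
    [255, [-0.02, -0.008, 0.0], -0.029],
    [255, [-0.032, -0.014, 0.0], -0.028],
    [255, [-0.032, -0.015, 0.0], -0.029],
    [255, [-0.031, -0.016, 0.0], -0.028],
    [255, [-0.031, -0.017, 0.0], -0.029],
    [255, [-0.031, -0.018, 0.0], -0.028],
    [255, [-0.03, -0.019, 0], -0.029],
    [255, [-0.029, -0.02, 0.0], -0.028],
  ],
)

```text
time: 14.45
tool_pos: [0.4979, 0.0736, 0.149]
tcp_rot: [-0.439, -3.075, -0.016]
wrist_force: [-0.0, 0.5, -0.3]
width: 0.137
```

```bash
python3 plan.py 255 "592.5 -48.2 130 169 30"
```

```text
t 14.45 p [497.9  73.6 149. ] yaw 163.75 w 0.137 F [-0.   0.5 -0.3] q [  5.   3. 118.   1.  61. -69.]
[[255, [-0.021, -0.015, 0.002], -0.015], [255, [-0.021, -0.015, 0.002], -0.015], [255, [-0.02, -0.016, 0.002], -0.015], [255, [-0.02, -0.016, 0.003], -0.016], [255, [-0.0201, -0.0165, 0.0025], -0.015], [255, [-0.0198, -0.0167, 0.0024], -0.016]]
```

>>> servo_tool(
  moves=[
    [255, [-0.021, -0.015, 0.0], -0.015],
    [255, [-0.021, -0.015, 0.0], -0.015],
    [255, [-0.02, -0.016, 0.0], -0.015],
    [255, [-0.018, -0.015, 0.0], -0.016],
    [255, [-0.012, -0.011, 0], -0.015],
    [255, [-0.006, -0.006, 0], -0.01],
    [255, [0, 0, 0.01], 0],
    [255, [0, 0, 0.01], 0],
  ],
)

```text
time: 15.12
tool_pos: [0.5738, -0.0387, 0.1135]
tcp_rot: [-0.312, -3.079, -0.016]
wrist_force: [-0.6, -0.2, -1.6]
width: 0.141
```

```bash
python3 plan.py 255 "592.5 -48.2 70 169 15"
```

```text
t 15.12 p [573.8 -38.7 113.5] yaw 168.45 w 0.141 F [-0.6 -0.2 -1.6] q [ -7.  13. 110.   1.  59. -85.]
[[255, [-0.006, -0.001, 0.011], -0.002], [255, [-0.005, -0.002, 0.01], -0.003], [255, [-0.0056, -0.0014, 0.0107], -0.002], [255, [-0.0057, -0.0015, 0.0107], -0.003]]
```

>>> servo_tool(
  moves=[
    [255, [-0.007, -0.001, 0.008], -0.002],
    [255, [-0.006, -0.002, 0.008], -0.003],
    [255, [-0.006, -0.001, 0.01], -0.002],
    [255, [-0.005, -0.001, 0.01], -0.003],
    [255, [0, 0, 0.01], 0],
    [255, [0, 0, 0.005], 0],
    [255, [0, 0, 0], 0],
    [255, [0, 0, 0], 0],
  ],
)

```text
time: 15.78
tool_pos: [0.5886, -0.043, 0.0483]
tcp_rot: [-0.287, -3.068, -0.018]
wrist_force: [0.2, 1.1, -0.8]
width: 0.143
```

```bash
python3 plan.py 255 "592.5 -48.2 40 169 10"
```

```text
t 15.78 p [588.6 -43.   48.3] yaw 169.32 w 0.143 F [ 0.2  1.1 -0.8] q [ -7.  20. 110.   1.  54. -87.]
[[255, [-0.0026, -0.0022, 0.004], 0.003], [255, [-0.0027, -0.0022, 0.004], 0.003]]
```

>>> servo_tool(
  moves=[
    [255, [-0.003, -0.002, 0.004], 0.003],
    [255, [-0.003, -0.002, 0.004], 0.003],
    [255, [0, 0, 0.003], 0],
    [255, [0, 0, 0.002], 0],
    [255, [0, 0, 0], 0],
    [255, [0, 0, 0], 0],
    [255, [0, 0, 0], 0],
    [255, [0, 0, 0], 0],
  ],
)

```text
time: 16.45
tool_pos: [0.5951, -0.0487, 0.0361]
tcp_rot: [-0.298, -3.071, -0.018]
wrist_force: [-0.3, 0.6, -1.6]
width: 0.14
```

>>> servo_tool(
  moves=[
    [255, [0, 0, 0.001], 0],
    [255, [0, 0, 0.001], 0],
    [255, [0, 0, 0.001], 0],
    [255, [0, 0, 0], 0],
    [255, [0, 0, 0], 0],
    [255, [0, 0, 0], 0],
    [255, [0, 0, 0], 0],
    [255, [0, 0, 0], 0],
  ],
)

```text
time: 17.12
tool_pos: [0.5955, -0.0486, 0.0344]
tcp_rot: [-0.298, -3.072, -0.018]
wrist_force: [0.1, -0.2, 0.1]
width: 0.138
```

>>> servo_tool(
  moves=[
    [255, [0, 0, 0.002], 0],
    [255, [0, 0, 0.001], 0],
    [255, [0, 0, 0.001], 0],
    [255, [0, 0, 0], 0],
    [255, [0, 0, 0], 0],
    [255, [0, 0, 0], 0],
    [255, [0, 0, 0], 0],
    [255, [0, 0, 0], 0],
  ],
)

```text
time: 17.78
tool_pos: [0.5959, -0.0486, 0.034]
tcp_rot: [-0.298, -3.073, -0.018]
wrist_force: [-1.2, -0.6, 1.8]
width: 0.143
```

Contact again at 34.0 mm, which matches the grasp height plus the 4 mm floor. I'll release.

>>> servo_tool(
  moves=[
    [215, [0, 0, 0], 0],
    [200, [0, 0, 0], 0],
    [180, [0, 0, 0], 0],
    [170, [0, 0, 0], 0],
    [170, [0, 0, 0], 0],
    [170, [0, 0, -0.005], 0],
    [170, [0, 0, -0.02], 0],
    [170, [0, 0, -0.03], 0],
  ],
)

```text
time: 18.45
tool_pos: [0.5929, -0.0486, 0.0822]
tcp_rot: [-0.296, -3.058, -0.019]
wrist_force: [0.3, 0.5, 0.2]
width: 0.336
```

```bash
python3 plan.py 60 "590 -45 140 169" "461 -0.2 100 80"
```

```text
t 18.45 p [592.9 -48.6  82.2] yaw 168.94 w 0.336 F [0.3 0.5 0.2] q [ -7.  18. 108.   1.  58. -87.]
[[60, [0.0038, 0.0017, -0.0287], -0.001], [60, [0.0038, 0.0016, -0.0287], 0.0], [60, [0.01, 0.001, 0.004], 0.119], [60, [0.01, 0.0, 0.004], 0.119], [60, [0.01, -0.001, 0.004], 0.12], [60, [0.01, -0.002, 0.004], 0.119], [60, [0.01, -0.003, 0.004], 0.119], [60, [0.009, -0.005, 0.004], 0.12]]
[[60, [0.009, -0.006, 0.004], 0.119], [60, [0.008, -0.006, 0.004], 0.119], [60, [0.007, -0.007, 0.004], 0.12], [60, [0.006, -0.008, 0.003], 0.119], [60, [0.005, -0.009, 0.004], 0.12], [60, [0.0043, -0.0098, 0.0033], 0.12], [60, [0.0031, -0.0103, 0.0032], 0.12]]
```

>>> servo_tool(
  moves=[
    [170, [0.004, 0.002, -0.029], 0],
    [100, [0.004, 0.002, -0.029], 0.0],
    [60, [0.01, 0.001, 0], 0.119],
    [60, [0.01, 0.0, 0], 0.119],
    [60, [0.01, -0.001, 0], 0.12],
    [60, [0.01, -0.002, 0.0], 0.119],
    [60, [0.01, -0.003, 0.0], 0.119],
    [60, [0.009, -0.005, 0.0], 0.12],
  ],
)

```text
time: 19.12
tool_pos: [0.5383, -0.0248, 0.1599]
tcp_rot: [-1.398, -2.757, 0.011]
wrist_force: [0.1, 0.6, 1.0]
width: 0.763
```

>>> servo_tool(
  moves=[
    [60, [0.009, -0.006, 0.004], 0.119],
    [60, [0.008, -0.006, 0.004], 0.119],
    [60, [0.007, -0.007, 0.004], 0.12],
    [60, [0.006, -0.008, 0.003], 0.119],
    [60, [0.005, -0.009, 0.004], 0.12],
    [60, [0.004, -0.008, 0.003], 0.1],
    [60, [0, 0, 0], 0.05],
    [60, [0, 0, 0], 0],
  ],
)

```text
time: 19.78
tool_pos: [0.4781, 0.0003, 0.1442]
tcp_rot: [-2.356, -2.017, 0.034]
wrist_force: [0.8, -0.3, -0.6]
width: 0.767
```

```bash
python3 plan.py 60 "461 -0.2 75 80 15"; python3 - <<'E'
from h import *
c=bot.read_camera("side");cv2.imwrite("pics/s6.png",cv2.resize(c["pixels"][140:300,200:420,::-1],None,fx=3.5,fy=3.5,interpolation=3))
E
```

```text
t 19.78 p [4.781e+02 3.000e-01 1.442e+02] yaw 81.12 w 0.767 F [ 0.8 -0.3 -0.6] q [ -3.   1. 120.   1.  61.   5.]
[[60, [-0.001, -0.003, 0.014], 0.004], [60, [-0.001, -0.003, 0.014], 0.004], [60, [-0.001, -0.003, 0.014], 0.004], [60, [-0.0004, -0.0023, 0.0139], 0.004], [60, [-0.0005, -0.0024, 0.014], 0.004]]
```

View pics/s6.png

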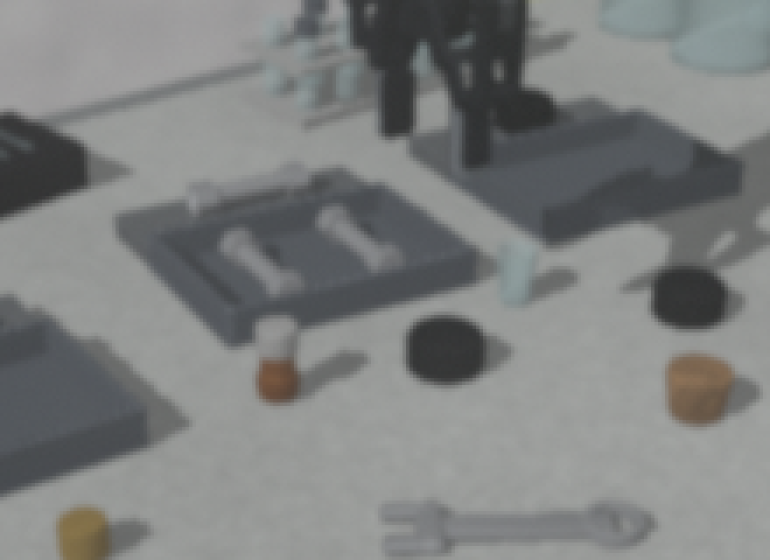

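Both columns lie flat and parallel in their tray, at (260,262) and (360,238) in the crop. Next, cap 1.

>>> servo_tool(
  moves=[
    [60, [-0.001, -0.004, 0.01], 0.004],
    [60, [-0.001, -0.004, 0.014], 0.004],
    [60, [-0.001, -0.004, 0.014], 0.004],
    [60, [0, -0.002, 0.014], 0.004],
    [60, [0, -0.001, 0.01], 0.004],
    [60, [0, 0, 0.004], 0],
    [60, [0, 0, 0], 0],
    [60, [0, 0, 0], 0],
  ],
)

```text
time: 20.5
tool_pos: [0.4608, -0.0001, 0.0758]
tcp_rot: [-2.369, -2.006, 0.031]
wrist_force: [0.4, -0.1, 0.3]
width: 0.762
```

```bash
python3 plan.py 60 "461 -0.2 26 80 10"
```

```text
t 20.50 p [ 4.608e+02 -1.000e-01  7.580e+01] yaw 80.50 w 0.762 F [ 0.4 -0.1  0.3] q [ -4.   4. 125.   1.  52.   5.]
[[60, [0.0, 0.0, 0.01], 0.002], [60, [0.0, 0.001, 0.01], 0.002], [60, [0.0, 0.0, 0.01], 0.002], [60, [-0.0002, 0.0006, 0.0099], 0.001], [60, [-0.0003, 0.0007, 0.0098], 0.002]]
```

>>> servo_tool(
  moves=[
    [60, [0, 0, 0.01], 0.002],
    [60, [0, 0, 0.01], 0.002],
    [60, [0, 0, 0.01], 0.002],
    [60, [0, 0, 0.01], 0],
    [60, [0, 0, 0.006], 0],
    [60, [0, 0, 0.002], 0],
    [60, [0, 0, 0], 0],
    [60, [0, 0, 0], 0],
  ],
)

```text
time: 21.17
tool_pos: [0.4608, 0.0006, 0.0238]
tcp_rot: [-2.376, -2.0, 0.028]
wrist_force: [0.1, -0.1, 0.1]
width: 0.768
```

```bash
python3 plan.py 60 "461 -0.2 26 80 10"; python3 - <<'E'
from h import *
c=bot.read_camera("side");cv2.imwrite("pics/s7.png",cv2.resize(c["pixels"][140:300,230:420,::-1],None,fx=3.5,fy=3.5,interpolation=3))
E
```

```text
t 21.17 p [460.8   0.6  23.8] yaw 80.17 w 0.768 F [ 0.1 -0.1  0.1] q [ -4.   9. 127.   1.  46.   6.]
[[60, [-0.0007, 0.0002, -0.0022], 0.003]]
```

View pics/s7.png

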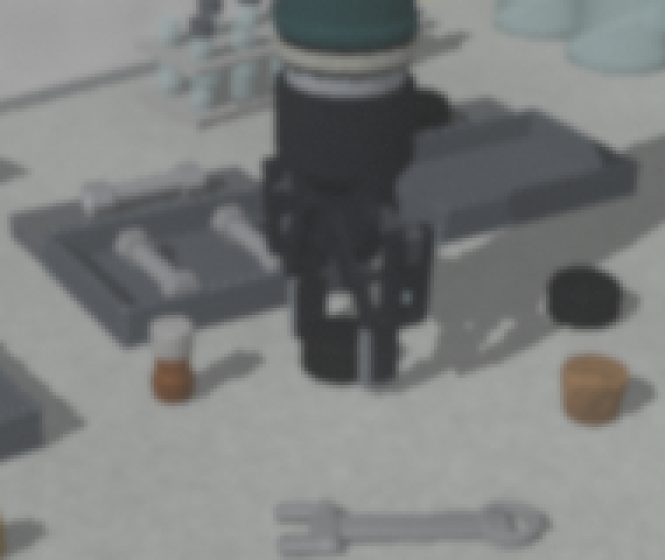

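>>> servo_tool(
  moves=[
    [60, [0, 0, -0.002], 0],
    [110, [0, 0, 0], 0],
    [150, [0, 0, 0], 0],
    [180, [0, 0, 0], 0],
    [200, [0, 0, 0], 0],
    [200, [0, 0, 0], 0],
    [200, [0, 0, 0], 0],
    [200, [0, 0, 0], 0],
  ],
  newtons=35,
)

```text
time: 21.88
tool_pos: [0.463, 0.0004, 0.0285]
tcp_rot: [-2.379, -2.003, 0.022]
wrist_force: [0.3, -0.1, -0.5]
width: 0.501
```

>>> servo_tool(
  moves=[
    [200, [0, 0, -0.01], 0],
    [200, [0, 0, -0.025], 0],
    [200, [0, 0, -0.03], 0],
    [200, [0, 0, -0.03], 0],
    [200, [0, 0, -0.02], 0],
    [200, [0, 0, -0.01], 0],
    [200, [0, 0, 0], 0],
    [200, [0, 0, 0], 0],
  ],
)

```text
time: 22.55
tool_pos: [0.465, -0.0015, 0.1605]
tcp_rot: [-2.377, -2.001, 0.027]
wrist_force: [0.4, 0.3, -0.2]
width: 0.501
```

```bash
python3 - <<'E'
import numpy as np
a=np.radians(-10)
for y in(38,-38):print(579.7-np.sin(a)*y,-253.3+np.cos(a)*y)
E
python3 plan.py 200 "586 -216 150 80 35";python3 - <<'E'
from h import *
c=bot.read_camera("side");cv2.imwrite("pics/s8.png",cv2.resize(c["pixels"][60:300,230:420,::-1],None,fx=2.4,fy=2.4,interpolation=3))
E
```

```text
586.2986307513434 -215.8773053855361
573.1013692486567 -290.72269461446393
t 22.55 p [465.   -1.5 160.5] yaw 80.17 w 0.501 F [ 0.4  0.3 -0.2] q [ -4.  -2. 121.   1.  63.   6.]
[[200, [-0.024, 0.02, 0.0], 0.0], [200, [-0.024, 0.019, 0.0], 0.0], [200, [-0.024, 0.02, 0.0], 0.0], [200, [-0.024, 0.019, 0.001], 0.001], [200, [-0.024, 0.02, 0.0], 0.0], [200, [-0.024, 0.019, 0.001], 0.001], [200, [-0.0233, 0.0196, 0.0004], 0.0], [200, [-0.0233, 0.0196, 0.0005], 0.001]]
```

View pics/s8.png

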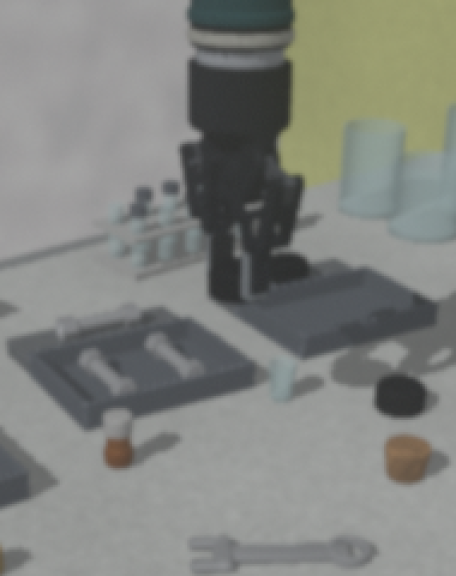

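>>> servo_tool(
  moves=[
    [200, [-0.015, 0.012, 0.0], 0.0],
    [200, [-0.024, 0.019, 0.0], 0.0],
    [200, [-0.024, 0.02, 0.0], 0.0],
    [200, [-0.024, 0.019, 0], 0.001],
    [200, [-0.024, 0.02, 0.0], 0.0],
    [200, [-0.024, 0.019, 0], 0.001],
    [200, [-0.02, 0.016, 0], 0.0],
    [200, [-0.01, 0.008, 0], 0.001],
  ],
)

```text
time: 23.27
tool_pos: [0.5608, -0.1888, 0.1352]
tcp_rot: [-2.356, -1.99, 0.049]
wrist_force: [-0.5, 0.3, -1.0]
width: 0.496
```

```bash
python3 plan.py 200 "586.3 -215.9 80 80 15"
```

```text
t 23.27 p [ 560.8 -188.8  135.2] yaw 80.34 w 0.496 F [-0.5  0.3 -1. ] q [-21.  14. 106.   0.  63. -11.]
[[200, [-0.005, 0.007, 0.011], 0.001], [200, [-0.005, 0.007, 0.01], 0.001], [200, [-0.004, 0.006, 0.011], 0.001], [200, [-0.0046, 0.0066, 0.0104], 0.001], [200, [-0.0045, 0.0066, 0.0104], 0.002]]
```

>>> servo_tool(
  moves=[
    [200, [-0.006, 0.008, 0.005], 0.001],
    [200, [-0.005, 0.007, 0.01], 0.001],
    [200, [-0.005, 0.007, 0.01], 0.001],
    [200, [-0.004, 0.004, 0.011], 0.001],
    [200, [-0.001, 0.002, 0.01], 0],
    [200, [0, 0, 0.005], 0],
    [200, [0, 0, 0], 0],
    [200, [0, 0, 0], 0],
  ],
)

```text
time: 23.93
tool_pos: [0.5751, -0.212, 0.0669]
tcp_rot: [-2.349, -1.967, 0.062]
wrist_force: [-0.1, 0.4, -0.5]
width: 0.499
```

```bash
sed -i 's/^print("t /print("tilt",R[:2,2].round(3));print("t /' plan.py; python3 plan.py 200 "586.3 -215.9 40 80 10"
```

```text
tilt [-0.08   0.033]
t 23.93 p [ 575.1 -212.    66.9] yaw 79.85 w 0.499 F [-0.1  0.4 -0.5] q [-23.  21. 105.  -0.  58. -12.]
[[200, [-0.001, 0.005, 0.009], -0.001], [200, [-0.0007, 0.0045, 0.0084], -0.001], [200, [-0.0006, 0.0044, 0.0083], -0.001]]
```

Drift check: the tool has tilted about 5°. Pressing a cap down like that would be poor, so I'll see how the motion affects it before setting down.

>>> servo_tool(
  moves=[
    [200, [0, 0, -0.03], 0],
    [200, [0, 0, -0.03], 0],
    [200, [0, 0, -0.03], 0],
    [200, [0, 0, 0], 0],
    [200, [0, 0, 0], 0],
    [200, [0, 0, 0], 0],
    [200, [0, 0, 0], 0],
    [200, [0, 0, 0], 0],
  ],
)

```text
time: 24.6
tool_pos: [0.5798, -0.2109, 0.1601]
tcp_rot: [-2.343, -1.969, 0.064]
wrist_force: [-0.1, 1.0, -0.9]
width: 0.498
```

```bash
python3 plan.py 200
```

```text
tilt [-0.084  0.035]
t 24.60 p [ 579.8 -210.9  160.1] yaw 80.03 w 0.498 F [-0.1  1.  -0.9] q [-22.  16. 101.   0.  68. -12.]
```

>>> servo_tool(
  moves=[
    [200, [0, -0.03, 0], 0],
    [200, [0, -0.03, 0], 0],
    [200, [0, -0.03, 0], 0],
    [200, [0, 0, 0], 0],
    [200, [0, 0, 0], 0],
    [200, [0, 0, 0], 0],
    [200, [0, 0, 0], 0],
    [200, [0, 0, 0], 0],
  ],
)

```text
time: 25.27
tool_pos: [0.4847, -0.1926, 0.1591]
tcp_rot: [-2.332, -1.961, 0.073]
wrist_force: [0.7, 0.3, 0.1]
width: 0.501
```

```bash
python3 plan.py 200
```

```text
tilt [-0.097  0.041]
t 25.27 p [ 484.7 -192.6  159.1] yaw 80.06 w 0.501 F [0.7 0.3 0.1] q [-24.   7. 112.  -0.  67. -14.]
```

>>> servo_tool(
  moves=[
    [200, [0, 0.015, 0], 0],
    [200, [0, 0.015, 0], 0],
    [200, [0, 0.015, 0], 0],
    [200, [0, 0.015, 0], 0],
    [200, [0, 0.015, 0], 0],
    [200, [0, 0.015, 0], 0],
    [200, [0, 0, 0], 0],
    [200, [0, 0, 0], 0],
  ],
)

```text
time: 25.93
tool_pos: [0.5836, -0.2097, 0.1477]
tcp_rot: [-2.332, -1.964, 0.072]
wrist_force: [-0.7, 0.1, -0.0]
width: 0.5
```

```bash
python3 plan.py 200
```

```text
tilt [-0.095  0.04 ]
t 25.93 p [ 583.6 -209.7  147.7] yaw 80.15 w 0.500 F [-0.7  0.1 -0. ] q [-22.  18. 101.   0.  67. -12.]
```

>>> servo_tool(
  moves=[
    [200, [-0.03, 0, 0], 0],
    [200, [-0.03, 0, 0], 0],
    [200, [-0.03, 0, 0], 0],
    [200, [0, 0, 0], 0],
    [200, [0, 0, 0], 0],
    [200, [0, 0, 0], 0],
    [200, [0, 0, 0], 0],
    [200, [0, 0, 0], 0],
  ],
)

```text
time: 26.6
tool_pos: [0.5664, -0.2981, 0.1442]
tcp_rot: [-2.325, -1.966, 0.073]
wrist_force: [-1.1, -0.2, 0.5]
width: 0.501
```

```bash
python3 plan.py 200
```

```text
tilt [-0.098  0.043]
t 26.60 p [ 566.4 -298.1  144.2] yaw 80.35 w 0.501 F [-1.1 -0.2  0.5] q [-30.  20.  98.  -1.  68. -20.]
```

>>> servo_tool(
  moves=[
    [200, [0, -0.01, 0], 0],
    [200, [0, -0.02, 0], 0],
    [200, [0, -0.02, 0], 0],
    [200, [0, -0.01, 0], 0],
    [200, [0, 0.02, 0], 0],
    [200, [0, 0.04, 0], 0],
    [200, [0, 0, 0], 0],
    [200, [0, 0, 0], 0],
  ],
)

```text
time: 27.27
tool_pos: [0.5611, -0.2901, 0.1423]
tcp_rot: [-2.313, -1.969, 0.076]
wrist_force: [-0.7, -0.4, -0.5]
width: 0.494
```

```bash
python3 plan.py 200
```

```text
tilt [-0.104  0.046]
t 27.27 p [ 561.1 -290.1  142.3] yaw 80.72 w 0.494 F [-0.7 -0.4 -0.5] q [-29.  20.  99.  -1.  68. -20.]
```

>>> servo_tool(
  moves=[
    [200, [0, 0, -0.04], 0],
    [200, [0, 0, 0], 0],
    [200, [0, 0, 0.02], 0],
    [200, [0, 0, 0.01], 0],
    [200, [0, 0, 0.01], 0],
    [200, [0, 0, 0], 0],
    [200, [0, 0, 0], 0],
    [200, [0, 0, 0], 0],
  ],
)

```text
time: 27.93
tool_pos: [0.559, -0.2874, 0.1439]
tcp_rot: [-2.312, -1.973, 0.075]
wrist_force: [0.4, 0.6, -0.0]
width: 0.5
```

```bash
python3 plan.py 200
```

```text
tilt [-0.103  0.045]
t 27.93 p [ 559.  -287.4  143.9] yaw 80.88 w 0.500 F [ 0.4  0.6 -0. ] q [-29.  19.  99.  -1.  68. -20.]
```

```bash
python3 - <<'E'
import numpy as np
from scipy.spatial.transform import Rotation as Ro
D="""0 .1797 -.65 .255 -3.1108 -.4222 .0003
.77 .3042 -.4081 .1898 -2.64 -1.7 .003
1.43 .3559 -.0971 .1444 -2.075 -2.352 -.001
2.1 .3944 .1817 .104 -1.439 -2.791 -.009
2.77 .4084 .1472 .066 -1.505 -2.751 -.006
3.43 .4109 .1442 .03 -1.513 -2.747 -.007
4.15 .4117 .1445 .0289 -1.514 -2.749 -.01
4.82 .4102 .1434 .1241 -1.513 -2.748 -.007
5.53 .5803 .0335 .1063 -.366 -3.095 -.003
6.2 .6 .0184 .056 -.298 -3.084 -.002
6.87 .6067 .0206 .0404 -.296 -3.087 -.002
7.68 .6072 .0206 .0338 -.297 -3.089 -.002
9.02 .6075 .0207 .0334 -.296 -3.089 -.002
9.68 .6032 .0203 .0807 -.295 -3.073 0
10.35 .4506 .1861 .1691 -.642 -3.044 -.001
11.07 .3498 .2829 .1086 -.807 -3.008 -.011
11.73 .3362 .293 .0652 -.827 -3.005 -.013
12.4 .335 .2942 .0278 -.823 -3.006 -.014
13.12 .3357 .2946 .03 -.823 -3.008 -.017
13.78 .3368 .2912 .1636 -.823 -3.006 -.013
14.45 .4979 .0736 .149 -.439 -3.075 -.016
15.12 .5738 -.0387 .1135 -.312 -3.079 -.016
15.78 .5886 -.043 .0483 -.287 -3.068 -.018
16.45 .5951 -.0487 .0361 -.298 -3.071 -.018
17.78 .5959 -.0486 .034 -.298 -3.073 -.018
18.45 .5929 -.0486 .0822 -.296 -3.058 -.019
19.12 .5383 -.0248 .1599 -1.398 -2.757 .011
19.78 .4781 .0003 .1442 -2.356 -2.017 .034
20.5 .4608 -.0001 .0758 -2.369 -2.006 .031
21.17 .4608 .0006 .0238 -2.376 -2.0 .028
21.88 .463 .0004 .0285 -2.379 -2.003 .022
22.55 .465 -.0015 .1605 -2.377 -2.001 .027
23.27 .5608 -.1888 .1352 -2.356 -1.99 .049
23.93 .5751 -.212 .0669 -2.349 -1.967 .062
24.6 .5798 -.2109 .1601 -2.343 -1.969 .064
25.27 .4847 -.1926 .1591 -2.332 -1.961 .073
25.93 .5836 -.2097 .1477 -2.332 -1.964 .072
26.6 .5664 -.2981 .1442 -2.325 -1.966 .073
27.27 .5611 -.2901 .1423 -2.313 -1.969 .076
27.93 .559 -.2874 .1439 -2.312 -1.973 .075"""
for l in D.split("\n"):
    v=np.array([float(x) for x in l.split()]);p=v[1:4];z=Ro.from_rotvec(v[4:]).as_matrix()[:,2]
    r=p[:2]/np.hypot(*p[:2])
    print("%5.2f r %.3f z %.3f az %4.0f rad %.3f tan %.3f  world %.3f %.3f"%(v[0],np.hypot(*p[:2]),p[2],np.degrees(np.arctan2(p[1],p[0])),z[:2]@r,z[1]*r[0]-z[0]*r[1],z[0],z[1]))
E
```

```text
0.00 r 0.674 z 0.255 az  -75 rad -0.002 tan 0.000  world -0.000 0.002
 0.77 r 0.509 z 0.190 az  -53 rad -0.002 tan -0.002  world -0.002 0.000
 1.43 r 0.369 z 0.144 az  -15 rad -0.004 tan 0.003  world -0.003 0.004
 2.10 r 0.434 z 0.104 az   25 rad 0.004 tan 0.005  world 0.001 0.006
 2.77 r 0.434 z 0.066 az   20 rad -0.001 tan 0.007  world -0.003 0.006
 3.43 r 0.435 z 0.030 az   19 rad -0.000 tan 0.007  world -0.003 0.007
 4.15 r 0.436 z 0.029 az   19 rad 0.003 tan 0.007  world 0.000 0.007
 4.82 r 0.435 z 0.124 az   19 rad 0.000 tan 0.006  world -0.002 0.006
 5.53 r 0.581 z 0.106 az    3 rad -0.024 tan 0.006  world -0.025 0.005
 6.20 r 0.600 z 0.056 az    2 rad -0.043 tan 0.007  world -0.043 0.005
 6.87 r 0.607 z 0.040 az    2 rad -0.040 tan 0.006  world -0.040 0.005
 7.68 r 0.608 z 0.034 az    2 rad -0.038 tan 0.006  world -0.038 0.005
 9.02 r 0.608 z 0.033 az    2 rad -0.038 tan 0.006  world -0.038 0.005
 9.68 r 0.604 z 0.081 az    2 rad -0.054 tan 0.007  world -0.054 0.005
10.35 r 0.488 z 0.169 az   22 rad -0.025 tan 0.018  world -0.030 0.007
11.07 r 0.450 z 0.109 az   39 rad -0.010
[... 1037 characters left out ...]
3 z 0.029 az    0 rad -0.031 tan 0.015  world -0.031 0.015
22.55 r 0.465 z 0.161 az   -0 rad -0.035 tan 0.015  world -0.035 0.015
23.27 r 0.592 z 0.135 az  -19 rad -0.065 tan 0.002  world -0.061 0.023
23.93 r 0.613 z 0.067 az  -20 rad -0.087 tan 0.003  world -0.080 0.033
24.60 r 0.617 z 0.160 az  -20 rad -0.090 tan 0.004  world -0.084 0.035
25.27 r 0.522 z 0.159 az  -22 rad -0.105 tan 0.002  world -0.097 0.041
25.93 r 0.620 z 0.148 az  -20 rad -0.103 tan 0.005  world -0.095 0.040
26.60 r 0.640 z 0.144 az  -28 rad -0.107 tan -0.008  world -0.098 0.042
27.27 r 0.632 z 0.142 az  -27 rad -0.114 tan -0.007  world -0.105 0.046
27.93 r 0.629 z 0.144 az  -27 rad -0.112 tan -0.007  world -0.103 0.045
```

>>> servo_tool(
  moves=[
    [200, [0, 0, -0.001], 0],
    [200, [0, 0, 0], 0],
    [200, [0, 0, -0.001], 0],
    [200, [0, 0, 0], 0],
    [200, [0, 0, -0.001], 0],
    [200, [0, 0, 0], 0],
    [200, [0, 0, -0.001], 0],
    [200, [0, 0, 0], 0],
  ],
)

```text
time: 28.6
tool_pos: [0.5605, -0.2884, 0.1501]
tcp_rot: [-2.314, -1.975, 0.074]
wrist_force: [1.7, 0.0, 0.2]
width: 0.501
```

```bash
python3 plan.py 200
```

```text
tilt [-0.101  0.044]
t 28.60 p [ 560.5 -288.4  150.1] yaw 80.88 w 0.501 F [1.7 0.  0.2] q [-29.  19.  99.  -1.  68. -20.]
```

>>> servo_tool(
  moves=[
    [200, [0, 0, 0], 0],
    [200, [0, 0, 0], 0],
    [200, [0, 0, 0], 0],
    [200, [0, 0, 0], 0],
    [200, [0, 0, 0], 0],
    [200, [0, 0, 0], 0],
    [200, [0, 0, 0], 0],
    [200, [0, 0, 0], 0],
  ],
)

```text
time: 29.27
tool_pos: [0.5604, -0.2883, 0.15]
tcp_rot: [-2.314, -1.975, 0.074]
wrist_force: [0.3, 0.3, 0.3]
width: 0.5
```

```bash
python3 plan.py 200
```

```text
tilt [-0.101  0.044]
t 29.27 p [ 560.4 -288.3  150. ] yaw 80.88 w 0.500 F [0.3 0.3 0.3] q [-29.  19.  99.  -1.  68. -20.]
```

>>> servo_tool(
  moves=[
    [200, [0, -0.01, 0], 0],
    [200, [0, -0.02, 0], 0],
    [200, [0, -0.025, 0], 0],
    [200, [0, -0.025, 0], 0],
    [200, [0, -0.02, 0], 0],
    [200, [0, -0.012, 0], 0],
    [200, [0, -0.006, 0], 0],
    [200, [0, -0.002, 0], 0],
  ],
)

```text
time: 29.93
tool_pos: [0.4339, -0.2675, 0.1623]
tcp_rot: [-2.311, -1.975, 0.076]
wrist_force: [-0.4, -0.1, -0.8]
width: 0.498
```

```bash
python3 plan.py 200
```

```text
tilt [-0.103  0.044]
t 29.93 p [ 433.9 -267.5  162.3] yaw 80.95 w 0.498 F [-0.4 -0.1 -0.8] q [-34.   6. 113.  -1.  67. -24.]
```

>>> servo_tool(
  moves=[
    [200, [0, 0, 0.0005], 0],
    [200, [0, 0, 0.0005], 0],
    [200, [0, 0, 0.0005], 0],
    [200, [0, 0, 0.0005], 0],
    [200, [0, 0, 0.0005], 0],
    [200, [0, 0, 0.0005], 0],
    [200, [0, 0, 0.0005], 0],
    [200, [0, 0, 0.0005], 0],
  ],
)

```text
time: 30.6
tool_pos: [0.4362, -0.268, 0.1581]
tcp_rot: [-2.312, -1.977, 0.074]
wrist_force: [0.2, -0.1, -0.5]
width: 0.498
```

```bash
python3 plan.py 200
```

```text
tilt [-0.101  0.043]
t 30.60 p [ 436.2 -268.   158.1] yaw 81.00 w 0.498 F [ 0.2 -0.1 -0.5] q [-34.   6. 113.  -1.  66. -24.]
```

>>> servo_tool(
  moves=[
    [200, [0, 0, -0.015], 0],
    [200, [0, 0, -0.03], 0],
    [200, [0, 0, -0.03], 0],
    [200, [0, 0, -0.03], 0],
    [200, [0, 0, -0.02], 0],
    [200, [0, 0, -0.01], 0],
    [200, [0, 0, -0.005], 0],
    [200, [0, 0, -0.002], 0],
  ],
)

```text
time: 31.27
tool_pos: [0.4496, -0.2729, 0.3004]
tcp_rot: [-2.304, -1.972, 0.078]
wrist_force: [-0.5, -0.7, 0.5]
width: 0.498
```

```bash
python3 plan.py 200
```

```text
tilt [-0.109  0.049]
t 31.27 p [ 449.6 -272.9  300.4] yaw 81.02 w 0.498 F [-0.5 -0.7  0.5] q [-33.   2. 103.  -1.  82. -24.]
```

>>> servo_tool(
  moves=[
    [200, [0, 0, 0.0415], 0],
    [200, [0, 0, 0.0415], 0],
    [200, [0, 0, 0.02], 0],
    [200, [0, 0, 0], 0],
    [200, [0, 0, 0], 0],
    [200, [0, 0, 0], 0],
    [200, [0, 0, 0], 0],
    [200, [0, 0, 0], 0],
  ],
)

```text
time: 31.93
tool_pos: [0.4376, -0.2674, 0.1935]
tcp_rot: [-2.303, -1.971, 0.078]
wrist_force: [0.9, 1.5, 0.1]
width: 0.499
```

```bash
python3 plan.py 200
```

```text
tilt [-0.11  0.05]
t 31.93 p [ 437.6 -267.4  193.5] yaw 81.03 w 0.499 F [0.9 1.5 0.1] q [-34.   5. 111.  -1.  71. -24.]
```

>>> servo_tool(
  moves=[
    [200, [0, -0.002, 0.01], 0],
    [200, [0, -0.002, 0.01], 0],
    [200, [0, -0.002, 0.01], 0],
    [200, [0, -0.002, 0.01], 0],
    [200, [0, -0.002, 0.01], 0],
    [200, [0, -0.002, 0.008], 0],
    [200, [0, 0, 0.004], 0],
    [200, [0, 0, 0.002], 0],
  ],
)

```text
time: 32.6
tool_pos: [0.4192, -0.2636, 0.1286]
tcp_rot: [-2.308, -1.976, 0.075]
wrist_force: [0.1, -0.3, -0.2]
width: 0.498
```

```bash
python3 plan.py 200
```

```text
tilt [-0.104  0.045]
t 32.60 p [ 419.2 -263.6  128.6] yaw 81.04 w 0.498 F [ 0.1 -0.3 -0.2] q [-34.   6. 117.  -1.  63. -25.]
```

>>> servo_tool(
  moves=[
    [200, [0, 0, 0.001], 0],
    [200, [0, 0, 0.001], 0],
    [200, [0, 0, 0.001], 0],
    [200, [0, 0, 0.001], 0],
    [200, [0, 0, 0.001], 0],
    [200, [0, 0, 0.001], 0],
    [200, [0, 0, 0.001], 0],
    [200, [0, 0, 0.001], 0],
  ],
)

```text
time: 33.27
tool_pos: [0.4195, -0.2639, 0.1207]
tcp_rot: [-2.31, -1.977, 0.074]
wrist_force: [0.7, -0.5, -0.9]
width: 0.501
```

```bash
python3 plan.py 200
```

```text
tilt [-0.102  0.044]
t 33.27 p [ 419.5 -263.9  120.7] yaw 81.04 w 0.501 F [ 0.7 -0.5 -0.9] q [-34.   7. 117.  -1.  62. -25.]
```

```bash
python3 plan.py 200 "585.7 -217.8 130 -10 14"
```

```text
tilt [-0.102  0.044]
t 33.27 p [ 419.5 -263.9  120.7] yaw 81.04 w 0.501 F [ 0.7 -0.5 -0.9] q [-34.   7. 117.  -1.  62. -25.]
[[200, [0.005, 0.011, -0.002], 0.114], [200, [0.006, 0.01, -0.002], 0.114], [200, [0.008, 0.01, -0.002], 0.114], [200, [0.009, 0.009, -0.002], 0.114], [200, [0.009, 0.008, -0.002], 0.114], [200, [0.01, 0.007, -0.002], 0.114], [200, [0.011, 0.005, -0.002], 0.114], [200, [0.012, 0.004, -0.001], 0.114]]
[[200, [0.012, 0.003, -0.002], 0.114], [200, [0.012, 0.001, -0.001], 0.114], [200, [0.012, 0.0, -0.002], 0.113], [200, [0.012, -0.001, -0.001], 0.113], [200, [0.0118, -0.003, -0.0016], 0.114], [200, [0.0114, -0.0043, -0.0015], 0.113]]
```

>>> servo_tool(
  moves=[
    [200, [0.005, 0.011, -0.002], 0.114],
    [200, [0.006, 0.01, -0.002], 0.114],
    [200, [0.008, 0.01, -0.002], 0.114],
    [200, [0.009, 0.009, -0.002], 0.114],
    [200, [0.009, 0.008, -0.002], 0.114],
    [200, [0.01, 0.007, -0.002], 0.114],
    [200, [0.011, 0.005, -0.002], 0.114],
    [200, [0.012, 0.004, -0.001], 0.114],
  ],
)

```text
time: 33.93
tool_pos: [0.5171, -0.2387, 0.1267]
tcp_rot: [-2.99, -0.7, 0.14]
wrist_force: [-0.5, -0.0, 0.8]
width: 0.502
```

```bash
python3 plan.py 200 "585.7 -217.8 130 -10 14"
```

```text
tilt [-0.104  0.045]
t 33.93 p [ 517.1 -238.7  126.7] yaw 26.54 w 0.502 F [-0.5 -0.   0.8] q [-27.  14. 108.  -0.  65.  37.]
[[200, [0.012, 0.002, -0.002], 0.106], [200, [0.012, 0.001, -0.001], 0.106], [200, [0.012, -0.001, -0.002], 0.106], [200, [0.011, -0.002, -0.001], 0.106], [200, [0.0115, -0.0031, -0.0017], 0.107], [200, [0.0111, -0.0042, -0.0018], 0.106]]
```

>>> servo_tool(
  moves=[
    [200, [0.012, 0.002, -0.002], 0.106],
    [200, [0.012, 0.001, -0.001], 0.106],
    [200, [0.012, -0.001, -0.002], 0.106],
    [200, [0.011, -0.002, 0], 0.106],
    [200, [0.008, -0.002, 0.002], 0.1],
    [200, [0.002, 0, 0.005], 0.05],
    [200, [0, 0, 0.006], 0],
    [200, [0, 0, 0.006], 0],
  ],
)

```text
time: 34.6
tool_pos: [0.5785, -0.2211, 0.1085]
tcp_rot: [-3.094, 0.224, 0.156]
wrist_force: [-0.8, -0.0, -0.5]
width: 0.501
```

```bash
python3 plan.py 200 "585.7 -217.8 55 -10 8"
```

```text
tilt [-0.098  0.042]
t 34.60 p [ 578.5 -221.1  108.5] yaw -8.20 w 0.501 F [-0.8 -0.  -0.5] q [-23.  20. 102.   0.  64.  75.]
[[200, [0.002, 0.0, 0.008], 0.004], [200, [0.002, 0.0, 0.007], 0.005], [200, [0.002, -0.001, 0.008], 0.004], [200, [0.002, 0.0, 0.007], 0.005], [200, [0.001, -0.001, 0.008], 0.004], [200, [0.0016, -0.0005, 0.0073], 0.005], [200, [0.0015, -0.0004, 0.0073], 0.004]]
```

>>> servo_tool(
  moves=[
    [200, [0.002, 0.0, 0.007], 0.004],
    [200, [0.002, 0.0, 0.007], 0.005],
    [200, [0.002, 0, 0.007], 0.004],
    [200, [0.002, 0.0, 0.007], 0.005],
    [200, [0.002, 0, 0.007], 0.004],
    [200, [0.001, 0, 0.007], 0.005],
    [200, [0.001, 0, 0.006], 0.004],
    [200, [0, 0, 0.004], 0],
  ],
)

```text
time: 35.27
tool_pos: [0.583, -0.2206, 0.048]
tcp_rot: [-3.091, 0.272, 0.163]
wrist_force: [-0.2, -0.3, 0.2]
width: 0.498
```

```bash
python3 plan.py 200 "588 -219 40 -10 4"
```

```text
tilt [-0.101  0.044]
t 35.27 p [ 583.  -220.6   48. ] yaw -9.98 w 0.498 F [-0.2 -0.3  0.2] q [-23.  25. 103.   0.  58.  77.]
[[200, [0.002, -0.001, 0.002], 0.0], [200, [0.0017, -0.0006, 0.0027], 0.0], [200, [0.0018, -0.0007, 0.0028], 0.0]]
```

>>> servo_tool(
  moves=[
    [200, [0.002, 0, 0.003], 0],
    [200, [0.002, 0, 0.003], 0],
    [200, [0.001, 0, 0.002], 0],
    [200, [0, 0, 0.002], 0],
    [200, [0, 0, 0.002], 0],
    [200, [0, 0, 0.001], 0],
    [200, [0, 0, 0.001], 0],
    [200, [0, 0, 0], 0],
  ],
  newtons=20,
)

```text
time: 35.93
tool_pos: [0.587, -0.221, 0.0337]
tcp_rot: [-3.09, 0.271, 0.164]
wrist_force: [-0.1, 1.1, -0.6]
width: 0.499
```

```bash
python3 plan.py 200 "588 -219 30 -10 4"; python3 - <<'E'
from h import *
c=bot.read_camera("side");cv2.imwrite("pics/s9.png",cv2.resize(c["pixels"][100:260,270:450,::-1],None,fx=3.5,fy=3.5,interpolation=3))
E
```

```text
tilt [-0.102  0.044]
t 35.93 p [ 587.  -221.    33.7] yaw -9.96 w 0.499 F [-0.1  1.1 -0.6] q [-23.  26. 103.   0.  57.  77.]
[[200, [0.0005, -0.001, 0.0018], 0.0], [200, [0.0005, -0.0011, 0.0019], 0.001]]
```

View pics/s9.png

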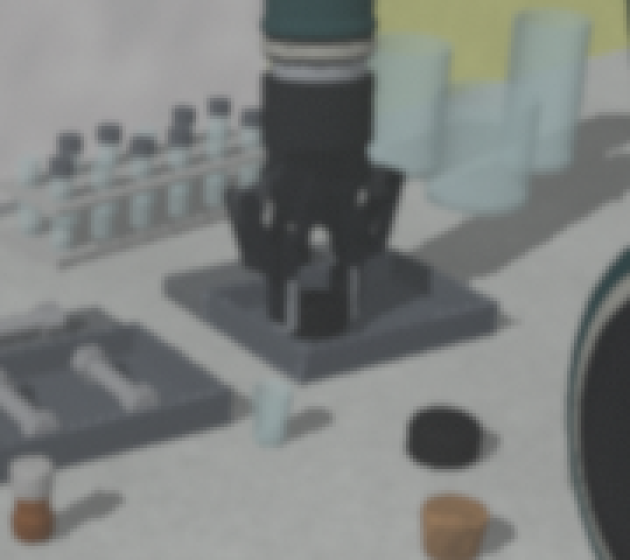

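The cap is inside the tray at (322,312) in the crop, near the floor. I'll press gently so it pivots level in the pads.

>>> servo_tool(
  moves=[
    [200, [0, 0, 0.001], 0],
    [200, [0, 0, 0.001], 0],
    [200, [0, 0, 0.001], 0],
    [200, [0, 0, 0.001], 0],
    [200, [0, 0, 0], 0],
    [200, [0, 0, 0], 0],
    [200, [0, 0, 0], 0],
    [200, [0, 0, 0], 0],
  ],
)

```text
time: 36.65
tool_pos: [0.5876, -0.2213, 0.0333]
tcp_rot: [-3.091, 0.271, 0.16]
wrist_force: [-0.8, 0.3, 1.9]
width: 0.496
```

```bash
python3 plan.py 200
```

```text
tilt [-0.1    0.043]
t 36.65 p [ 587.6 -221.3   33.3] yaw -9.96 w 0.496 F [-0.8  0.3  1.9] q [-23.  26. 103.   0.  57.  77.]
```

>>> servo_tool(
  moves=[
    [200, [0, 0, 0.002], 0],
    [200, [0, 0, 0.002], 0],
    [200, [0, 0, 0.003], 0],
    [200, [0, 0, 0.003], 0],
    [200, [0, 0, 0], 0],
    [200, [0, 0, 0], 0],
    [200, [0, 0, 0], 0],
    [200, [0, 0, 0], 0],
  ],
)

```text
time: 37.32
tool_pos: [0.5876, -0.2217, 0.0316]
tcp_rot: [-3.092, 0.271, 0.161]
wrist_force: [-1.5, -0.6, 0.0]
width: 0.496
```

```bash
python3 plan.py 200
```

```text
tilt [-0.1    0.042]
t 37.32 p [ 587.6 -221.7   31.6] yaw -9.93 w 0.496 F [-1.5 -0.6  0. ] q [-23.  26. 103.  -0.  57.  77.]
```

>>> servo_tool(
  moves=[
    [200, [0, 0, 0.003], 0],
    [200, [0, 0, 0.003], 0],
    [200, [0, 0, 0.003], 0],
    [200, [0, 0, 0.003], 0],
    [200, [0, 0, 0.003], 0],
    [200, [0, 0, 0], 0],
    [200, [0, 0, 0], 0],
    [200, [0, 0, 0], 0],
  ],
)

```text
time: 37.98
tool_pos: [0.5881, -0.2219, 0.0312]
tcp_rot: [-3.093, 0.27, 0.162]
wrist_force: [0.6, 0.4, -0.8]
width: 0.5
```

```bash
python3 plan.py 200; python3 - <<'E'
from h import *
c=bot.read_camera("side");P=cloud(c)*1000
o=np.array([579.7,-253.3]);a=np.radians(-10);ex=np.array([np.cos(a),np.sin(a)]);ey=np.array([-ex[1],ex[0]])
L=np.stack([(P[...,:2]-o)@ex,(P[...,:2]-o)@ey,P[...,2]],-1)
for v in range(175,200,3):
    print(v,[tuple(int(k) for k in L[v,u]) for u in range(348,378,4)])
E
```

```text
tilt [-0.101  0.042]
t 37.98 p [ 588.1 -221.9   31.2] yaw -9.91 w 0.500 F [ 0.6  0.4 -0.8] q [-23.  26. 103.  -0.  57.  77.]
175 [(0, 69, 61), (-5, 61, 61), (64, -2, 25), (80, -28, 14), (58, -23, 23), (-3, 11, 51), (-7, 2, 51), (56, -61, 16)]
178 [(-4, 71, 55), (-5, 60, 54), (53, 4, 22), (56, -10, 18), (15, 8, 36), (0, 8, 41), (-2, -1, 40), (54, -61, 8)]
181 [(1, 67, 45), (-5, 60, 46), (56, 2, 12), (53, -8, 11), (10, 11, 31), (-2, 9, 35), (-5, 0, 34), (51, -59, 1)]
184 [(6, 62, 35), (-7, 61, 39), (15, 31, 25), (8, 25, 26), (-1, 21, 29), (-2, 9, 27), (-5, 0, 26), (36, -47, 1)]
187 [(1, 65, 29), (-7, 60, 31), (-3, 46, 27), (-10, 39, 28), (-16, 31, 29), (-14, 17, 25), (-5, -1, 18), (16, -32, 3)]
190 [(3, 64, 20), (-7, 60, 24), (-9, 49, 22), (-15, 42, 23), (-20, 34, 23), (-18, 20, 19), (6, -11, 3), (7, -25, 0)]
193 [(1, 64, 13), (-8, 60, 16), (-12, 51, 16), (-16, 42, 16), (-22, 35, 17), (-18, 20, 12), (-6, -2, 2), (-10, -11, 2)]
196 [(-26, 85, 21), (-2, 55, 5), (-12, 50, 8), (-17, 42, 8), (-21, 33, 8), (-13, 15, 0), (-58, 39, 24), (-58, 27, 21)]
199 [(-30, 87, 16), (-44, 86, 21), (-18, 54, 3), (-57, 73, 23), (-62, 65, 23), (-59, 51, 19), (-57, 38, 15), (-61, 29, 15)]
```

>>> servo_tool(
  moves=[
    [118, [0, 0, 0], 0],
    [112, [0, 0, 0], 0],
    [106, [0, 0, 0], 0],
    [100, [0, 0, 0], 0],
    [100, [0, 0, 0], 0],
    [100, [0, 0, -0.005], 0],
    [100, [0, 0, -0.015], 0],
    [100, [0, 0, -0.03], 0],
  ],
)

```text
time: 38.7
tool_pos: [0.5855, -0.2209, 0.0709]
tcp_rot: [-3.085, 0.27, 0.192]
wrist_force: [0.1, 0.3, -0.2]
width: 0.607
```

```bash
python3 plan.py 100 ; python3 - <<'E'
from h import *
c=bot.read_camera("side");cv2.imwrite("pics/s10.png",cv2.resize(c["pixels"][120:240,290:450,::-1],None,fx=4.5,fy=4.5,interpolation=3))
E
```

```text
tilt [-0.12  0.05]
t 38.70 p [ 585.5 -220.9   70.9] yaw -9.89 w 0.607 F [ 0.1  0.3 -0.2] q [-23.  24. 102.  -0.  62.  77.]
```

View pics/s10.png

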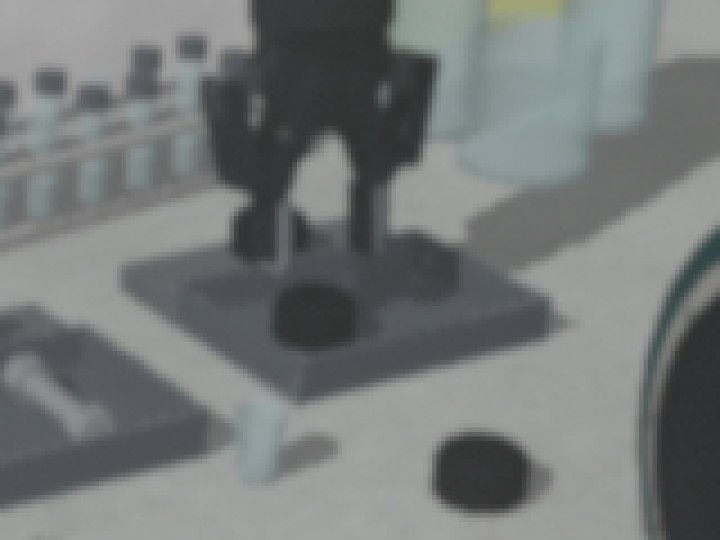

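Cap 1 rests flat at (315,315) in the crop. The tilt is now constant in world axes, so if I keep the yaw fixed from pick to place, the parts stay level. Next, cap 2.

```bash
python3 plan.py 60 "585 -220 125 -10 25" "414.5 -158 115 -10 25"
```

```text
tilt [-0.109  0.045]
t 38.75 p [ 590.8 -223.1   79.2] yaw -9.91 w 0.612 F [ 2.4 -0.6  3.3] q [-23.  23. 101.  -0.  62.  77.]
[[60, [-0.0057, -0.0016, -0.0223], 0.001], [60, [-0.0057, -0.0016, -0.0224], 0.001], [60, [-0.022, -0.004, 0.004], 0.0], [60, [-0.022, -0.004, 0.004], 0.0], [60, [-0.022, -0.004, 0.004], 0.0], [60, [-0.022, -0.004, 0.004], 0.0], [60, [-0.022, -0.004, 0.004], 0.0], [60, [-0.022, -0.004, 0.004], 0.0]]
[[60, [-0.0222, -0.0033, 0.0036], 0.0], [60, [-0.0222, -0.0033, 0.0037], 0.0]]
```

>>> servo_tool(
  moves=[
    [100, [-0.004, -0.001, -0.025], 0],
    [60, [-0.004, -0.001, -0.025], 0],
    [60, [-0.022, -0.004, 0], 0],
    [60, [-0.022, -0.004, 0.002], 0],
    [60, [-0.022, -0.004, 0.004], 0],
    [60, [-0.022, -0.004, 0.004], 0],
    [60, [-0.022, -0.004, 0.004], 0],
    [60, [-0.022, -0.004, 0.004], 0],
  ],
)

```text
time: 39.42
tool_pos: [0.469, -0.1783, 0.1389]
tcp_rot: [-3.1, 0.271, 0.135]
wrist_force: [-0.2, 0.1, 0.1]
width: 0.761
```

```bash
python3 plan.py 60 "414.5 -158 80 -10 12"
```

```text
tilt [-0.084  0.035]
t 39.42 p [ 469.  -178.3  138.9] yaw -9.94 w 0.761 F [-0.2  0.1  0.1] q [-24.   6. 116.  -0.  63.  76.]
[[60, [-0.007, -0.001, 0.009], 0.0], [60, [-0.007, -0.001, 0.009], 0.0], [60, [-0.008, -0.001, 0.009], 0.0], [60, [-0.007, -0.002, 0.009], 0.0], [60, [-0.006, -0.001, 0.007], 0.0], [60, [-0.006, -0.001, 0.007], 0.0], [60, [-0.0054, -0.0012, 0.007], 0.001], [60, [-0.0053, -0.0011, 0.007], 0.0]]
```

>>> servo_tool(
  moves=[
    [60, [-0.007, -0.001, 0.005], 0],
    [60, [-0.007, -0.001, 0.009], 0],
    [60, [-0.007, -0.001, 0.009], 0],
    [60, [-0.006, -0.002, 0.009], 0],
    [60, [-0.006, -0.001, 0.008], 0],
    [60, [-0.005, -0.001, 0.006], 0],
    [60, [-0.002, -0.001, 0.004], 0],
    [60, [0, 0, 0], 0],
  ],
)

```text
time: 40.08
tool_pos: [0.4234, -0.1604, 0.0905]
tcp_rot: [-3.101, 0.271, 0.129]
wrist_force: [-0.3, -0.1, -0.0]
width: 0.766
```

```bash
python3 plan.py 60 "414.5 -158 27 -10 9"
```

```text
tilt [-0.08   0.033]
t 40.08 p [ 423.4 -160.4   90.5] yaw -9.95 w 0.766 F [-0.3 -0.1 -0. ] q [-24.   4. 124.  -0.  57.  76.]
[[60, [0.0, 0.0, 0.008], 0.0], [60, [-0.001, 0.0, 0.008], 0.0], [60, [0.0, 0.0, 0.008], 0.0], [60, [-0.001, 0.0, 0.008], 0.0], [60, [0.0, 0.0, 0.008], 0.0], [60, [-0.001, 0.0, 0.008], 0.0], [60, [-0.0004, 0.0002, 0.008], 0.0], [60, [-0.0003, 0.0002, 0.008], 0.001]]
```

>>> servo_tool(
  moves=[
    [60, [-0.001, 0, 0.009], 0],
    [60, [-0.001, 0, 0.009], 0],
    [60, [-0.001, 0, 0.009], 0],
    [60, [-0.001, 0, 0.009], 0],
    [60, [0, 0, 0.009], 0],
    [60, [0, 0, 0.009], 0],
    [60, [0, 0, 0.006], 0],
    [60, [0, 0, 0], 0],
  ],
)

```text
time: 40.75
tool_pos: [0.4153, -0.1581, 0.0245]
tcp_rot: [-3.101, 0.271, 0.127]
wrist_force: [-0.7, 0.3, 0.7]
width: 0.762
```

```bash
python3 plan.py 60 "414.5 -158 27 -10 9";  python3 - <<'E'
from h import *
c=bot.read_camera("side");cv2.imwrite("pics/s11.png",cv2.resize(c["pixels"][140:280,320:480,::-1],None,fx=4,fy=4,interpolation=3))
E
```

```text
tilt [-0.079  0.033]
t 40.75 p [ 415.3 -158.1   24.5] yaw -9.95 w 0.762 F [-0.7  0.3  0.7] q [-24.   9. 127.  -0.  48.  76.]
[[60, [-0.001, 0.0, -0.0024], 0.001]]
```

View pics/s11.png

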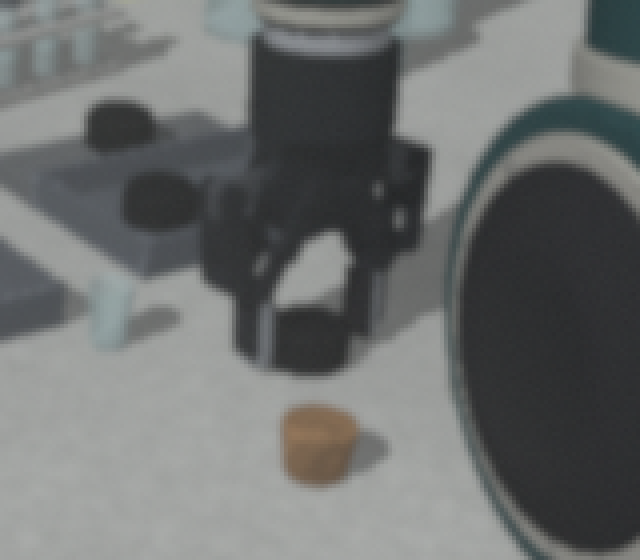

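The jaws straddle cap 2 at (305,335). I'll close and lift.

>>> servo_tool(
  moves=[
    [60, [0, 0, -0.002], 0],
    [110, [0, 0, 0], 0],
    [150, [0, 0, 0], 0],
    [180, [0, 0, 0], 0],
    [200, [0, 0, 0], 0],
    [200, [0, 0, 0], 0],
    [200, [0, 0, 0], 0],
    [200, [0, 0, 0], 0],
  ],
  newtons=35,
)

```text
time: 41.47
tool_pos: [0.418, -0.1592, 0.0294]
tcp_rot: [-3.103, 0.271, 0.12]
wrist_force: [-0.1, -0.3, 0.2]
width: 0.498
```

```bash
python3 plan.py 200
```

```text
tilt [-0.074  0.031]
t 41.47 p [ 418.  -159.2   29.4] yaw -9.95 w 0.498 F [-0.1 -0.3  0.2] q [-24.   9. 127.  -0.  49.  76.]
```

>>> servo_tool(
  moves=[
    [200, [0, 0, -0.01], 0],
    [200, [0, 0, -0.025], 0],
    [200, [0, 0, -0.03], 0],
    [200, [0, 0, -0.025], 0],
    [200, [0, 0, -0.015], 0],
    [200, [0, 0, -0.005], 0],
    [200, [0, 0, 0], 0],
    [200, [0, 0, 0], 0],
  ],
)

```text
time: 42.13
tool_pos: [0.425, -0.162, 0.146]
tcp_rot: [-3.102, 0.271, 0.124]
wrist_force: [-0.8, 0.0, -1.0]
width: 0.501
```

```bash
python3 plan.py 200 "576.5 -290 130 -10 20"
```

```text
tilt [-0.077  0.032]
t 42.13 p [ 425. -162.  146.] yaw -9.95 w 0.501 F [-0.8  0.  -1. ] q [-24.  -0. 122.  -0.  63.  76.]
[[200, [0.017, 0.01, 0.0], 0.0], [200, [0.017, 0.01, 0.0], 0.0], [200, [0.017, 0.01, 0.0], 0.0], [200, [0.017, 0.01, 0.0], 0.0], [200, [0.015, 0.009, 0.0], 0.0], [200, [0.015, 0.008, 0.0], 0.0], [200, [0.015, 0.009, 0.0], 0.0], [200, [0.015, 0.008, 0.0], 0.0]]
[[200, [0.015, 0.009, 0.0], 0.0], [200, [0.0145, 0.0085, 0.0001], 0.0], [200, [0.0146, 0.0084, 0.0001], 0.001]]
```

>>> servo_tool(
  moves=[
    [200, [0.01, 0.006, 0], 0],
    [200, [0.017, 0.01, 0], 0],
    [200, [0.017, 0.01, 0], 0],
    [200, [0.017, 0.01, -0.002], 0],
    [200, [0.015, 0.009, -0.002], 0],
    [200, [0.015, 0.008, -0.002], 0],
    [200, [0.015, 0.009, -0.002], 0],
    [200, [0.015, 0.008, -0.002], 0],
  ],
)

```text
time: 42.8
tool_pos: [0.5303, -0.2537, 0.1294]
tcp_rot: [-3.094, 0.268, 0.155]
wrist_force: [0.9, 0.6, 0.2]
width: 0.494
```

```bash
python3 plan.py 200 "578.5 -291.7 110 -10 12"
```

```text
tilt [-0.096  0.041]
t 42.80 p [ 530.3 -253.7  129.4] yaw -9.81 w 0.494 F [0.9 0.6 0.2] q [-28.  16. 106.  -1.  65.  72.]
[[200, [0.009, 0.005, 0.002], 0.001], [200, [0.009, 0.005, 0.002], 0.0], [200, [0.009, 0.005, 0.002], 0.001], [200, [0.01, 0.005, 0.002], 0.0], [200, [0.0094, 0.0047, 0.0026], 0.001], [200, [0.0093, 0.0047, 0.0025], 0.0]]
```

>>> servo_tool(
  moves=[
    [200, [0.009, 0.005, 0], 0],
    [200, [0.009, 0.005, 0], 0],
    [200, [0.009, 0.005, 0], 0],
    [200, [0.006, 0.003, 0.002], 0],
    [200, [0.004, 0.002, 0.004], 0],
    [200, [0.002, 0.001, 0.006], 0],
    [200, [0, 0, 0.007], 0],
    [200, [0, 0, 0.007], 0],
  ],
)

```text
time: 43.47
tool_pos: [0.5649, -0.2836, 0.0898]
tcp_rot: [-3.09, 0.269, 0.165]
wrist_force: [-0.9, 0.2, -0.3]
width: 0.498
```

```bash
python3 plan.py 200 "578.5 -291.7 60 -10 8"
```

```text
tilt [-0.103  0.044]
t 43.47 p [ 564.9 -283.6   89.8] yaw -9.85 w 0.498 F [-0.9  0.2 -0.3] q [-29.  23. 101.  -1.  63.  72.]
[[200, [0.004, 0.001, 0.006], 0.001], [200, [0.003, 0.001, 0.005], 0.0], [200, [0.004, 0.001, 0.006], 0.001], [200, [0.0035, 0.0017, 0.0054], 0.0], [200, [0.0034, 0.0017, 0.0055], 0.001]]
```

>>> servo_tool(
  moves=[
    [200, [0.004, 0.002, 0.005], 0],
    [200, [0.004, 0.002, 0.005], 0],
    [200, [0.004, 0.002, 0.006], 0],
    [200, [0.004, 0.001, 0.006], 0],
    [200, [0.003, 0.001, 0.006], 0],
    [200, [0.001, 0, 0.005], 0],
    [200, [0, 0, 0.004], 0],
    [200, [0, 0, 0.002], 0],
  ],
)

```text
time: 44.13
tool_pos: [0.5781, -0.292, 0.042]
tcp_rot: [-3.088, 0.267, 0.171]
wrist_force: [-0.5, -0.3, -0.8]
width: 0.503
```

```bash
python3 plan.py 200 "578.5 -291.7 34 -10 4"
```

```text
tilt [-0.106  0.046]
t 44.13 p [ 578.1 -292.    42. ] yaw -9.80 w 0.503 F [-0.5 -0.3 -0.8] q [-29.  27. 100.  -1.  59.  72.]
[[200, [0.0, 0.0, 0.003], 0.001], [200, [0.0006, -0.0001, 0.0025], 0.001], [200, [0.0006, -0.0001, 0.0024], 0.001]]
```

>>> servo_tool(
  moves=[
    [200, [0.001, 0, 0.003], 0],
    [200, [0.001, 0, 0.002], 0],
    [200, [0, 0, 0.002], 0],
    [200, [0, 0, 0.001], 0],
    [200, [0, 0, 0.001], 0],
    [200, [0, 0, 0], 0],
    [200, [0, 0, 0], 0],
    [200, [0, 0, 0], 0],
  ],
  newtons=20,
)

```text
time: 44.8
tool_pos: [0.5795, -0.292, 0.0328]
tcp_rot: [-3.089, 0.267, 0.169]
wrist_force: [0.0, 0.2, -0.5]
width: 0.496
```

>>> servo_tool(
  moves=[
    [200, [0, 0, 0.001], 0],
    [200, [0, 0, 0.001], 0],
    [200, [0, 0, 0.001], 0],
    [200, [0, 0, 0.001], 0],
    [200, [0, 0, 0], 0],
    [200, [0, 0, 0], 0],
    [200, [0, 0, 0], 0],
    [200, [0, 0, 0], 0],
  ],
)

```text
time: 45.47
tool_pos: [0.5798, -0.2922, 0.0322]
tcp_rot: [-3.09, 0.267, 0.167]
wrist_force: [1.0, -0.9, -0.4]
width: 0.5
```

>>> servo_tool(
  moves=[
    [200, [0, 0, 0.003], 0],
    [200, [0, 0, 0.003], 0],
    [200, [0, 0, 0.003], 0],
    [200, [0, 0, 0.003], 0],
    [200, [0, 0, 0], 0],
    [200, [0, 0, 0], 0],
    [200, [0, 0, 0], 0],
    [200, [0, 0, 0], 0],
  ],
)

```text
time: 46.13
tool_pos: [0.5806, -0.2926, 0.033]
tcp_rot: [-3.091, 0.267, 0.165]
wrist_force: [0.4, -0.4, -1.0]
width: 0.497
```

>>> servo_tool(
  moves=[
    [118, [0, 0, 0], 0],
    [112, [0, 0, 0], 0],
    [106, [0, 0, 0], 0],
    [100, [0, 0, 0], 0],
    [100, [0, 0, 0], 0],
    [100, [0, 0, -0.005], 0],
    [100, [0, 0, -0.015], 0],
    [100, [0, 0, -0.03], 0],
  ],
)

```text
time: 46.8
tool_pos: [0.5792, -0.2914, 0.0738]
tcp_rot: [-3.082, 0.267, 0.191]
wrist_force: [-0.5, 0.1, -0.0]
width: 0.607
```

```bash
python3 plan.py 100 "560 -285 150 0 25" "376.5 -262 120 133.2"; python3 - <<'E'
from h import *
c=bot.read_camera("side");cv2.imwrite("pics/s12.png",cv2.resize(c["pixels"][120:240,290:450,::-1],None,fx=4.5,fy=4.5,interpolation=3))
E
```

```text
tilt [-0.119  0.053]
t 46.80 p [ 579.2 -291.4   73.8] yaw -9.77 w 0.607 F [-0.5  0.1 -0. ] q [-29.  26.  98.  -1.  63.  72.]
[[100, [-0.007, -0.001, -0.018], -0.043], [100, [-0.007, -0.002, -0.018], -0.042], [100, [-0.0075, -0.002, -0.0184], -0.042], [100, [-0.0075, -0.0023, -0.0185], -0.043], [100, [-0.009, -0.001, 0.003], -0.116], [100, [-0.009, -0.002, 0.003], -0.116], [100, [-0.008, -0.003, 0.003], -0.116], [100, [-0.008, -0.004, 0.003], -0.116]]
[[100, [-0.008, -0.005, 0.003], -0.116], [100, [-0.007, -0.006, 0.003], -0.116], [100, [-0.006, -0.006, 0.002], -0.116], [100, [-0.005, -0.007, 0.003], -0.116], [100, [-0.005, -0.008, 0.002], -0.116], [100, [-0.004, -0.008, 0.003], -0.117], [100, [-0.003, -0.009, 0.002], -0.117], [100, [-0.001, -0.009, 0.003], -0.117]]
[[100, [-0.001, -0.009, 0.002], -0.117], [100, [0.001, -0.009, 0.003], -0.117], [100, [0.002, -0.009, 0.002], -0.117], [100, [0.002, -0.008, 0.003], -0.117], [100, [0.004, -0.008, 0.002], -0.117], [100, [0.004, -0.008, 0.003], -0.117], [100, [0.0054, -0.0071, 0.0024], -0.117], [100, [0.0063, -0.0065, 0.0024], -0.117]]
```

View pics/s12.png

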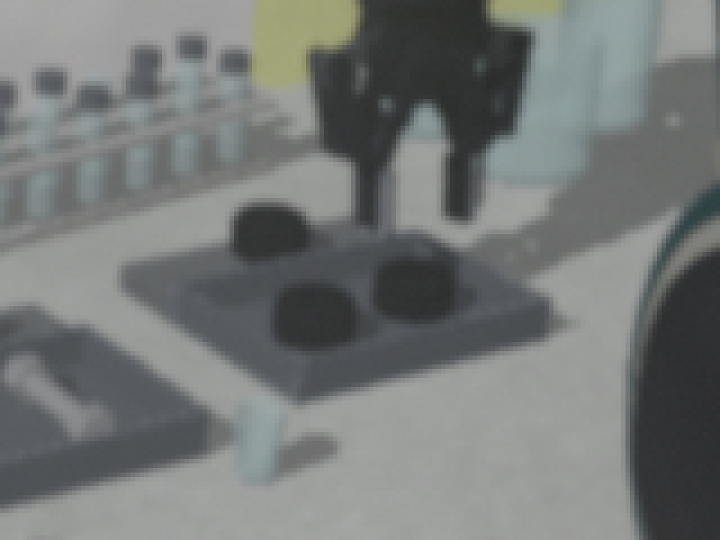

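Both caps stand flat in the cap tray at (315,315) and (415,288). Now the boss-head.

>>> servo_tool(
  moves=[
    [115, [-0.006, -0.001, -0.015], -0.043],
    [115, [-0.007, -0.002, -0.018], -0.042],
    [115, [-0.007, -0.002, -0.018], -0.042],
    [115, [-0.007, -0.002, -0.018], -0.043],
    [115, [-0.009, -0.001, 0.003], -0.116],
    [115, [-0.009, -0.002, 0.003], -0.116],
    [115, [-0.008, -0.003, 0.003], -0.116],
    [115, [-0.008, -0.004, 0.003], -0.116],
  ],
)

```text
time: 47.52
tool_pos: [0.535, -0.2865, 0.1599]
tcp_rot: [-2.991, -0.747, 0.12]
wrist_force: [1.1, -0.7, -0.3]
width: 0.549
```

>>> servo_tool(
  moves=[
    [115, [-0.008, -0.005, 0.003], -0.116],
    [115, [-0.007, -0.006, 0.003], -0.116],
    [115, [-0.006, -0.006, 0.002], -0.116],
    [115, [-0.005, -0.007, 0.003], -0.116],
    [115, [-0.005, -0.008, 0.002], -0.116],
    [115, [-0.004, -0.008, 0.003], -0.117],
    [115, [-0.003, -0.009, 0.002], -0.117],
    [115, [-0.001, -0.009, 0.003], -0.117],
  ],
)

```text
time: 48.18
tool_pos: [0.4605, -0.2828, 0.1503]
tcp_rot: [-2.275, -2.055, 0.059]
wrist_force: [0.8, 0.1, -0.2]
width: 0.548
```

```bash
python3 plan.py 115 "377 -262.3 100 133.2";python3 - <<'E'
from h import *
c=bot.read_camera("side");cv2.imwrite("pics/s13.png",c["pixels"][:,:,::-1])
E
```

```text
tilt [-0.079  0.03 ]
t 48.18 p [ 460.5 -282.8  150.3] yaw 84.13 w 0.548 F [ 0.8  0.1 -0.2] q [-34.   9. 111.  -1.  65. -27.]
[[115, [0.001, -0.01, 0.007], -0.107], [115, [0.002, -0.01, 0.007], -0.107], [115, [0.004, -0.01, 0.007], -0.107], [115, [0.004, -0.009, 0.007], -0.107], [115, [0.006, -0.009, 0.007], -0.107], [115, [0.006, -0.008, 0.007], -0.107], [115, [0.0072, -0.0068, 0.0077], -0.108], [115, [0.0079, -0.0061, 0.0076], -0.107]]
```

>>> servo_tool(
  moves=[
    [115, [0.001, -0.01, 0.004], -0.107],
    [115, [0.002, -0.01, 0.006], -0.107],
    [115, [0.004, -0.01, 0.006], -0.107],
    [115, [0.004, -0.009, 0.007], -0.107],
    [115, [0.006, -0.009, 0.007], -0.107],
    [115, [0.006, -0.008, 0.007], -0.107],
    [115, [0.005, -0.005, 0.005], -0.09],
    [115, [0.002, -0.002, 0.003], -0.05],
  ],
)

```text
time: 48.9
tool_pos: [0.3873, -0.2677, 0.1143]
tcp_rot: [-1.293, -2.782, 0.012]
wrist_force: [0.3, -0.0, 1.0]
width: 0.549
```

```bash
python3 plan.py 115 "377 -262.3 75 133.2 12"
```

```text
tilt [-0.07   0.024]
t 48.90 p [ 387.3 -267.7  114.3] yaw 130.08 w 0.549 F [ 0.3 -0.   1. ] q [-37.   3. 122.  -2.  59. -76.]
[[115, [0.002, -0.001, 0.01], -0.014], [115, [0.002, -0.001, 0.01], -0.014], [115, [0.0021, -0.0004, 0.01], -0.013], [115, [0.0022, -0.0003, 0.01], -0.013]]
```

>>> servo_tool(
  moves=[
    [115, [0.002, -0.001, 0.008], -0.014],
    [115, [0.002, -0.001, 0.008], -0.014],
    [115, [0.002, 0, 0.008], -0.013],
    [115, [0.002, 0, 0.007], -0.013],
    [115, [0, 0, 0.004], 0],
    [115, [0, 0, 0.002], 0],
    [115, [0, 0, 0], 0],
    [115, [0, 0, 0], 0],
  ],
)

```text
time: 49.57
tool_pos: [0.3783, -0.2618, 0.0746]
tcp_rot: [-1.227, -2.814, 0.009]
wrist_force: [-0.3, -0.1, 1.0]
width: 0.553
```

```bash
python3 plan.py 115 "377 -262.3 33 133.2 8";python3 - <<'E'
from h import *
for n in("side","top"):
    c=bot.read_camera(n);cv2.imwrite(f"pics/{n}14.png",c["pixels"][:,:,::-1])
E
```

```text
tilt [-0.069  0.023]
t 49.57 p [ 378.3 -261.8   74.6] yaw 132.83 w 0.553 F [-0.3 -0.1  1. ] q [-37.   6. 124.  -2.  54. -79.]
[[115, [0.0, 0.0, 0.007], -0.001], [115, [0.0, 0.0, 0.007], -0.001], [115, [-0.001, 0.0, 0.007], -0.001], [115, [0.0, 0.0, 0.007], -0.001], [115, [-0.0005, 0.0001, 0.0068], -0.001], [115, [-0.0006, 0.0, 0.0068], -0.001]]
```

View pics/top14.png

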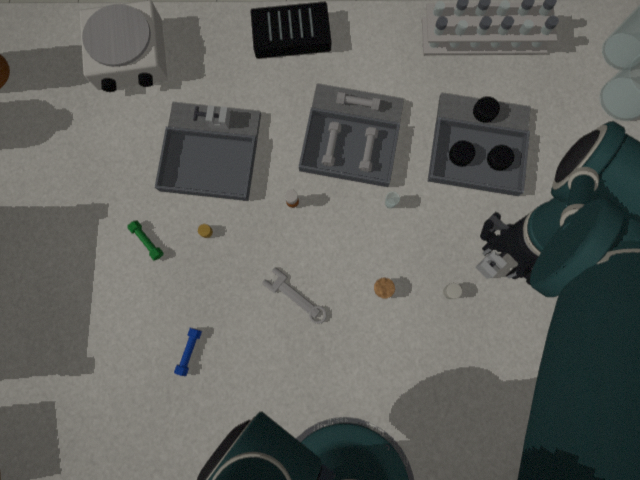

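View pics/side14.png

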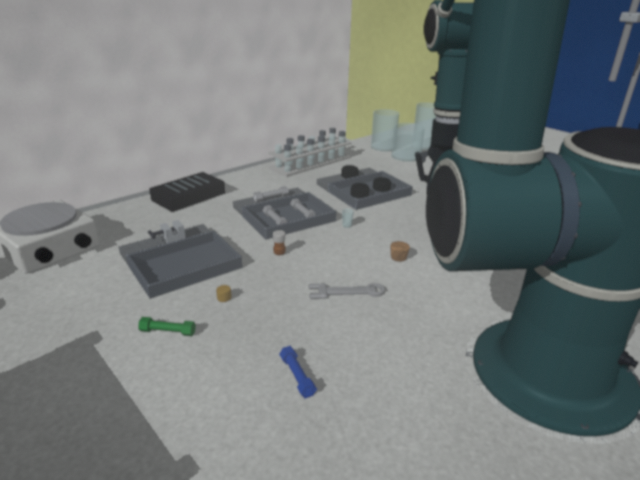

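```bash
python3 - <<'E'
import cv2
a=cv2.imread("pics/top14.png");cv2.imwrite("pics/t14c.png",cv2.resize(a[200:300,450:560],None,fx=7,fy=6,interpolation=3)[:600])
from h import *
c=bot.read_camera("top");K,R,t=c["intrinsics"],c["R"],c["t"]
from scipy.spatial.transform import Rotation as Ro
s=bot.read_state();M=Ro.from_rotvec(s["tcp_rot"]).as_matrix();p=s["tool_pos"]
for nm,o in (("tip0",[0,0,.02]),("f+",[0,.025,.02]),("f-",[0,-.025,.02]),("blk",None)):
    X=p+M@np.array(o) if o else np.array([.3752,-.2615,.03])
    u=K@(R@X+t);u=u[:2]/u[2];print(nm,X.round(4),u.round(1),((u-[450,200])*[7,6]).round())
E
```

```text
tip0 [ 0.3772 -0.2616  0.0551] [498.2 260.4] [338. 362.]
f+ [ 0.3955 -0.2446  0.0543] [487.3 249.8] [261. 299.]
f- [ 0.3589 -0.2786  0.056 ] [509.3 271.1] [415. 426.]
blk [ 0.3752 -0.2615  0.03  ] [493.1 263.6] [301. 382.]
```

View pics/t14c.png

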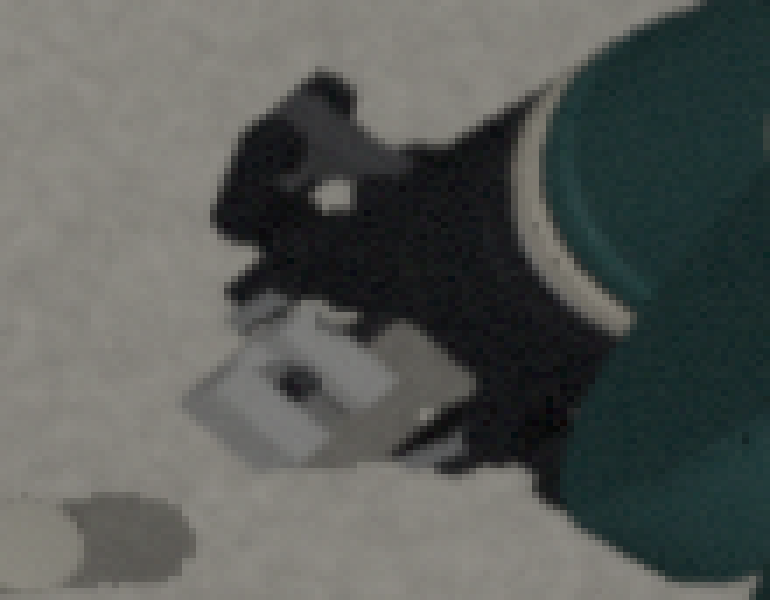

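The fingertips at (250,305) and (435,455) bracket the block at (301,385) across its plain faces. I'll descend.

>>> servo_tool(
  moves=[
    [115, [0, 0, 0.007], -0.001],
    [115, [0, 0, 0.007], -0.001],
    [115, [-0.001, 0, 0.007], -0.001],
    [115, [0, 0, 0.007], -0.001],
    [115, [-0.001, 0, 0.007], -0.001],
    [115, [0, 0, 0.006], -0.001],
    [115, [0, 0, 0.003], 0],
    [115, [0, 0, 0], 0],
  ],
)

```text
time: 50.38
tool_pos: [0.3773, -0.263, 0.0267]
tcp_rot: [-1.218, -2.819, 0.01]
wrist_force: [-0.3, 0.3, -0.1]
width: 0.55
```

>>> servo_tool(
  moves=[
    [140, [0, 0, 0], 0],
    [160, [0, 0, 0], 0],
    [180, [0, 0, 0], 0],
    [220, [0, 0, 0], 0],
    [220, [0, 0, 0], 0],
    [220, [0, 0, 0], 0],
    [220, [0, 0, 0], 0],
    [220, [0, 0, 0], 0],
  ],
  newtons=50,
)

```text
time: 51.05
tool_pos: [0.3776, -0.2632, 0.0271]
tcp_rot: [-1.219, -2.82, 0.01]
wrist_force: [-0.4, 0.1, -1.7]
width: 0.338
```

```bash
python3 plan.py 220;python3 - <<'E'
from h import *
c=bot.read_camera("top");cv2.imwrite("pics/t15.png",cv2.resize(c["pixels"][200:300,450:560,::-1],None,fx=7,fy=6,interpolation=3)[:600])
E
```

```text
tilt [-0.066  0.021]
t 51.05 p [ 377.6 -263.2   27.1] yaw 133.20 w 0.338 F [-0.4  0.1 -1.7] q [-37.  10. 126.  -2.  48. -79.]
```

View pics/t15.png

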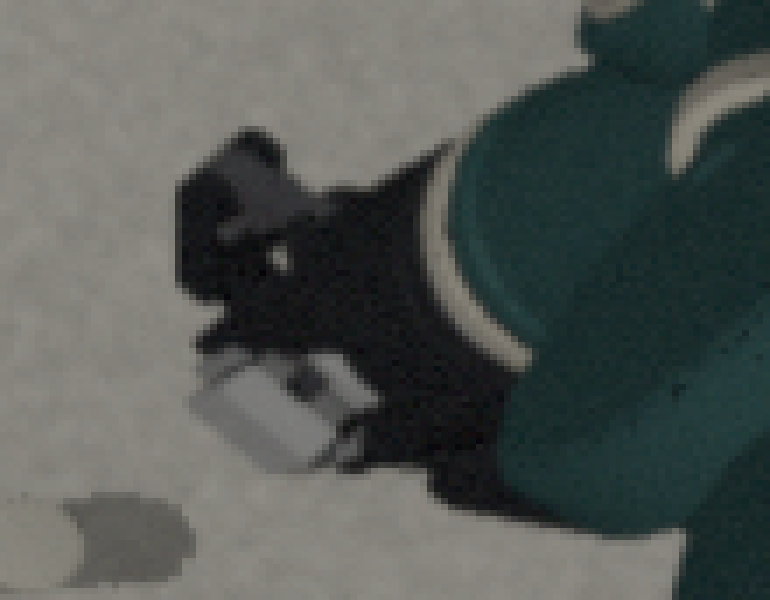

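>>> servo_tool(
  moves=[
    [220, [0, 0, -0.01], 0],
    [220, [0, 0, -0.025], 0],
    [220, [0, 0, -0.03], 0],
    [220, [0, 0, -0.03], 0],
    [220, [0, 0, -0.025], 0],
    [220, [0, 0, -0.015], 0],
    [220, [0, 0, -0.005], 0],
    [220, [0, 0, 0], 0],
  ],
)

```text
time: 51.77
tool_pos: [0.3855, -0.265, 0.1756]
tcp_rot: [-1.217, -2.817, 0.009]
wrist_force: [0.5, -0.6, -1.2]
width: 0.341
```

```bash
python3 plan.py 220 "430 0 180 133.2 33" "561.5 259.7 160 133.2 25";python3 - <<'E'
from h import *
c=bot.read_camera("top");cv2.imwrite("pics/t16.png",cv2.resize(c["pixels"][180:300,450:590,::-1],None,fx=5.5,fy=5,interpolation=3)[:600])
E
```

```text
tilt [-0.069  0.024]
t 51.77 p [ 385.5 -265.   175.6] yaw 133.20 w 0.341 F [ 0.5 -0.6 -1.2] q [-37.  -1. 119.  -1.  66. -79.]
[[220, [0.018, 0.024, 0.0], 0.0], [220, [0.018, 0.024, 0.0], 0.0], [220, [0.018, 0.024, 0.0], 0.0], [220, [0.018, 0.024, 0.0], 0.0], [220, [0.018, 0.024, 0.0], 0.0], [220, [0.018, 0.023, 0.0], 0.0], [220, [0.018, 0.024, 0.0], 0.0], [220, [0.0183, 0.0234, -0.0006], 0.0]]
[[220, [0.0184, 0.0235, -0.0005], 0.0], [220, [0.008, 0.023, 0.001], 0.0], [220, [0.008, 0.023, 0.001], 0.0], [220, [0.008, 0.023, 0.002], 0.0], [220, [0.008, 0.023, 0.001], 0.0], [220, [0.008, 0.023, 0.002], 0.0], [220, [0.008, 0.023, 0.001], 0.0], [220, [0.008, 0.023, 0.002], 0.0]]
[[220, [0.008, 0.023, 0.001], 0.0], [220, [0.008, 0.023, 0.002], 0.0], [220, [0.009, 0.022, 0.001], 0.0], [220, [0.0084, 0.0227, 0.0015], 0.0], [220, [0.0084, 0.0227, 0.0015], 0.0]]
```

View pics/t16.png

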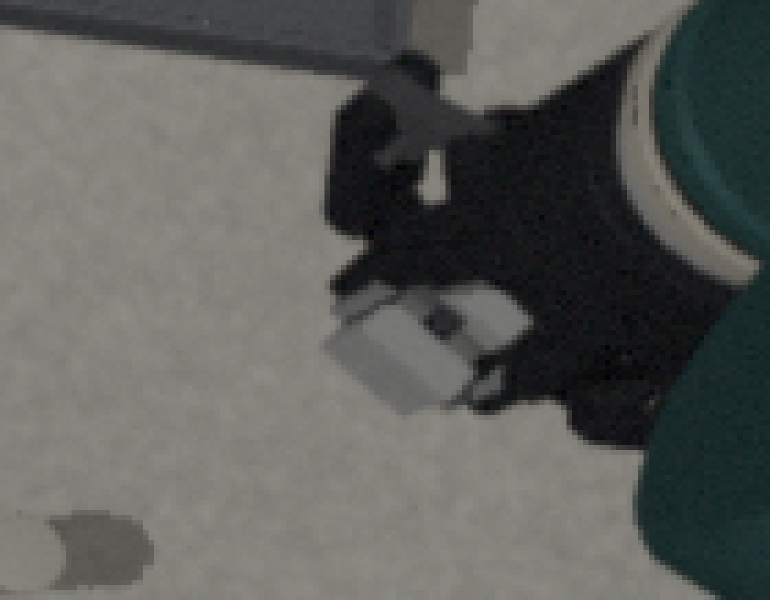

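The boss-head is lifted level in the jaws. I'll carry it across.

>>> servo_tool(
  moves=[
    [220, [0.01, 0.014, 0.0], 0.0],
    [220, [0.018, 0.024, 0.0], 0.0],
    [220, [0.018, 0.024, 0.0], 0.0],
    [220, [0.018, 0.024, 0.0], 0.0],
    [220, [0.018, 0.024, 0.0], 0.0],
    [220, [0.018, 0.024, 0.0], 0.0],
    [220, [0.018, 0.024, 0.0], 0.0],
    [220, [0.018, 0.024, 0.0], 0.0],
  ],
)

```text
time: 52.48
tool_pos: [0.4184, -0.0356, 0.1664]
tcp_rot: [-1.226, -2.793, 0.014]
wrist_force: [0.7, -0.4, -1.4]
width: 0.339
```

```bash
python3 plan.py 220 "561.5 259.7 170 133.2 25"
```

```text
tilt [-0.087  0.028]
t 52.48 p [418.4 -35.6 166.4] yaw 132.50 w 0.339 F [ 0.7 -0.4 -1.4] q [ -9.  -5. 124.   1.  66. -52.]
[[220, [0.009, 0.022, -0.001], -0.001], [220, [0.009, 0.022, -0.001], -0.001], [220, [0.009, 0.022, 0.0], -0.001], [220, [0.008, 0.022, -0.001], -0.001], [220, [0.008, 0.022, 0.0], -0.001], [220, [0.009, 0.022, -0.001], -0.001], [220, [0.008, 0.022, 0.0], -0.001], [220, [0.008, 0.022, -0.001], -0.001]]
[[220, [0.009, 0.022, 0.0], -0.001], [220, [0.008, 0.022, -0.001], -0.001], [220, [0.009, 0.021, 0.0], -0.001], [220, [0.008, 0.022, -0.001], 0.0], [220, [0.0085, 0.0214, -0.0003], -0.001], [220, [0.0085, 0.0213, -0.0004], 0.0]]
```

>>> servo_tool(
  moves=[
    [220, [0.009, 0.022, -0.003], -0.001],
    [220, [0.009, 0.022, -0.003], -0.001],
    [220, [0.009, 0.022, -0.003], -0.001],
    [220, [0.008, 0.022, -0.003], -0.001],
    [220, [0.008, 0.022, -0.003], -0.001],
    [220, [0.009, 0.022, -0.003], -0.001],
    [220, [0.008, 0.022, -0.003], -0.001],
    [220, [0.008, 0.02, -0.003], -0.001],
  ],
)

```text
time: 53.15
tool_pos: [0.4908, 0.1429, 0.1711]
tcp_rot: [-1.199, -2.775, 0.034]
wrist_force: [0.8, -1.1, -1.3]
width: 0.342
```

```bash
python3 plan.py 220 "561.5 259.7 140 133.2 16"
```

```text
tilt [-0.117  0.026]
t 53.15 p [490.8 142.9 171.1] yaw 133.05 w 0.342 F [ 0.8 -1.1 -1.3] q [ 12.   5. 113.   3.  68. -33.]
[[220, [0.004, 0.015, 0.003], 0.0], [220, [0.004, 0.015, 0.003], 0.0], [220, [0.004, 0.015, 0.003], 0.0], [220, [0.004, 0.015, 0.003], 0.0], [220, [0.004, 0.015, 0.003], -0.001], [220, [0.003, 0.015, 0.003], 0.0], [220, [0.004, 0.014, 0.003], -0.001], [220, [0.0034, 0.0147, 0.0023], 0.0]]
[[220, [0.0034, 0.0148, 0.0023], -0.001]]
```

>>> servo_tool(
  moves=[
    [220, [0.004, 0.015, 0.003], 0],
    [220, [0.004, 0.015, 0.003], 0],
    [220, [0.004, 0.014, 0.003], 0],
    [220, [0.004, 0.013, 0.003], 0],
    [220, [0.003, 0.01, 0.003], 0],
    [220, [0.002, 0.008, 0.004], 0],
    [220, [0.001, 0.004, 0.005], 0],
    [220, [0, 0.002, 0.006], 0],
  ],
)

```text
time: 53.82
tool_pos: [0.5277, 0.2216, 0.1248]
tcp_rot: [-1.189, -2.765, 0.05]
wrist_force: [-0.2, 0.3, -0.8]
width: 0.343
```

```bash
python3 plan.py 220 "561.5 259.7 90 133.2 10"
```

```text
tilt [-0.133  0.021]
t 53.82 p [527.7 221.6 124.8] yaw 133.20 w 0.343 F [-0.2  0.3 -0.8] q [ 18.  15. 107.   4.  65. -27.]
[[220, [0.0, 0.008, 0.004], 0.0], [220, [0.0, 0.008, 0.004], 0.0], [220, [0.0, 0.007, 0.005], 0.0], [220, [0.0, 0.008, 0.004], 0.0], [220, [0.0, 0.007, 0.005], 0.0], [220, [0.0004, 0.0077, 0.0044], 0.0], [220, [0.0005, 0.0078, 0.0044], 0.0]]
```

>>> servo_tool(
  moves=[
    [220, [0, 0.008, 0.002], 0],
    [220, [0, 0.008, 0.002], 0],
    [220, [0, 0.007, 0.003], 0],
    [220, [0, 0.008, 0.003], 0],
    [220, [0.001, 0.007, 0.003], 0],
    [220, [0.001, 0.005, 0.003], 0],
    [220, [0, 0.003, 0.003], 0],
    [220, [0, 0.001, 0.003], 0],
  ],
)

```text
time: 54.48
tool_pos: [0.5601, 0.2577, 0.0956]
tcp_rot: [-1.192, -2.763, 0.052]
wrist_force: [0.4, 0.6, -1.0]
width: 0.342
```

```bash
python3 plan.py 220 "564 259 60 133.2 6"
```

```text
tilt [-0.134  0.021]
t 54.48 p [560.1 257.7  95.6] yaw 133.09 w 0.342 F [ 0.4  0.6 -1. ] q [ 20.  21. 103.   4.  63. -25.]
[[220, [-0.001, 0.001, 0.006], 0.0], [220, [-0.001, 0.001, 0.006], 0.0], [220, [-0.001, 0.001, 0.006], 0.0], [220, [-0.001, 0.001, 0.006], -0.001], [220, [-0.0008, 0.0013, 0.0054], 0.0], [220, [-0.0007, 0.0014, 0.0053], -0.001]]
```

>>> servo_tool(
  moves=[
    [220, [-0.001, 0.001, 0.006], 0],
    [220, [-0.001, 0.001, 0.006], 0],
    [220, [-0.001, 0.001, 0.006], 0],
    [220, [-0.001, 0.001, 0.006], 0],
    [220, [-0.001, 0.001, 0.006], 0],
    [220, [0, 0.001, 0.006], 0],
    [220, [0, 0.001, 0.005], 0],
    [220, [0, 0, 0.003], 0],
  ],
)

```text
time: 55.15
tool_pos: [0.562, 0.2592, 0.0456]
tcp_rot: [-1.192, -2.762, 0.054]
wrist_force: [0.9, 0.1, -1.0]
width: 0.346
```

```bash
python3 plan.py 220 "564 259 37 133.2 4";python3 - <<'E'
from h import *
c=bot.read_camera("side");cv2.imwrite("pics/s17.png",cv2.resize(c["pixels"][180:310,100:260,::-1],None,fx=4.5,fy=4.5,interpolation=3))
E
```

```text
tilt [-0.136  0.02 ]
t 55.15 p [562.  259.2  45.6] yaw 133.06 w 0.346 F [ 0.9  0.1 -1. ] q [ 20.  25. 104.   4.  59. -25.]
[[220, [-0.001, 0.001, 0.003], -0.001], [220, [-0.0007, 0.0005, 0.0026], -0.001], [220, [-0.0008, 0.0006, 0.0026], 0.0]]
```

View pics/s17.png

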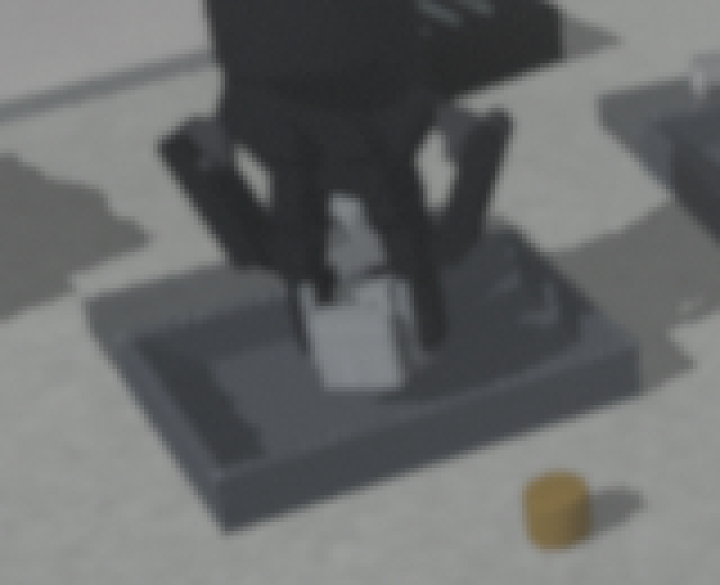

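The boss-head is over the middle of its tray at (355,335), about 10 mm above the floor. I'll lower it with a light grip.

>>> servo_tool(
  moves=[
    [220, [0, 0, 0.003], 0],
    [220, [0, 0, 0.003], 0],
    [220, [0, 0, 0.002], 0],
    [220, [0, 0, 0.002], 0],
    [220, [0, 0, 0.001], 0],
    [220, [0, 0, 0.001], 0],
    [220, [0, 0, 0], 0],
    [220, [0, 0, 0], 0],
  ],
  newtons=30,
)

```text
time: 55.87
tool_pos: [0.56, 0.2595, 0.0325]
tcp_rot: [-1.191, -2.762, 0.054]
wrist_force: [-0.5, 0.2, -1.0]
width: 0.339
```

>>> servo_tool(
  moves=[
    [220, [0, 0, 0.001], 0],
    [220, [0, 0, 0.001], 0],
    [220, [0, 0, 0.001], 0],
    [220, [0, 0, 0], 0],
    [220, [0, 0, 0], 0],
    [220, [0, 0, 0], 0],
    [220, [0, 0, 0], 0],
    [220, [0, 0, 0], 0],
  ],
)

```text
time: 56.53
tool_pos: [0.5607, 0.2599, 0.0316]
tcp_rot: [-1.192, -2.764, 0.051]
wrist_force: [0.5, -0.2, 1.1]
width: 0.34
```

>>> servo_tool(
  moves=[
    [220, [0, 0, 0.002], 0],
    [220, [0, 0, 0.002], 0],
    [220, [0, 0, 0.003], 0],
    [220, [0, 0, 0.003], 0],
    [220, [0, 0, 0], 0],
    [220, [0, 0, 0], 0],
    [220, [0, 0, 0], 0],
    [220, [0, 0, 0], 0],
  ],
  newtons=20,
)

```text
time: 57.2
tool_pos: [0.5617, 0.2602, 0.0326]
tcp_rot: [-1.191, -2.766, 0.051]
wrist_force: [-0.2, -0.3, -1.0]
width: 0.342
```

```bash
python3 plan.py 220;python3 - <<'E'
from h import *
c=bot.read_camera("side");cv2.imwrite("pics/s18.png",cv2.resize(c["pixels"][180:310,100:260,::-1],None,fx=4.5,fy=4.5,interpolation=3))
E
```

```text
tilt [-0.132  0.02 ]
t 57.20 p [561.7 260.2  32.6] yaw 133.16 w 0.342 F [-0.2 -0.3 -1. ] q [ 21.  25. 104.   4.  57. -25.]
```

View pics/s18.png

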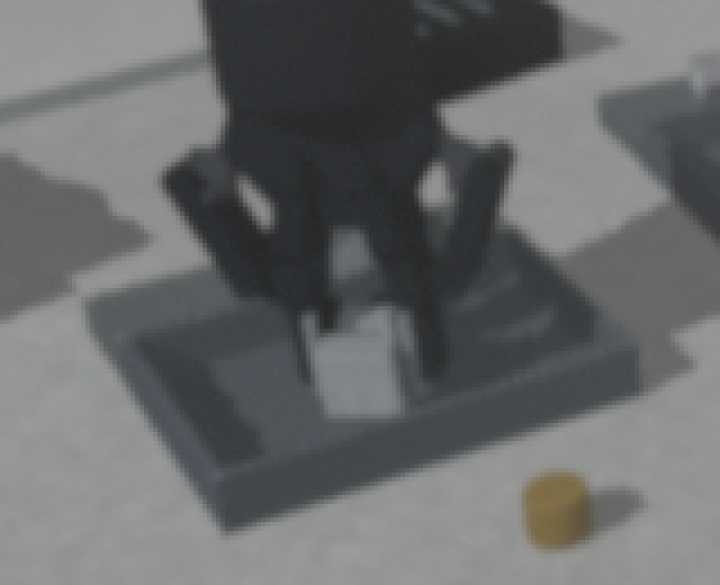

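>>> servo_tool(
  moves=[
    [220, [0, 0, 0.001], 0],
    [220, [0, 0, 0.001], 0],
    [220, [0, 0, 0.001], 0],
    [220, [0, 0, 0.001], 0],
    [220, [0, 0, 0.001], 0],
    [220, [0, 0, 0.001], 0],
    [220, [0, 0, 0.001], 0],
    [220, [0, 0, 0.001], 0],
  ],
)

```text
time: 57.92
tool_pos: [0.5616, 0.2603, 0.0313]
tcp_rot: [-1.189, -2.765, 0.053]
wrist_force: [-2.0, -1.3, 6.7]
width: 0.343
```

>>> servo_tool(
  moves=[
    [220, [0, 0, 0.001], 0],
    [220, [0, 0, 0.001], 0],
    [164, [0, 0, 0], 0],
    [158, [0, 0, 0], 0],
    [152, [0, 0, 0], 0],
    [146, [0, 0, 0], 0],
    [140, [0, 0, 0], 0],
    [135, [0, 0, 0], 0],
  ],
)

```text
time: 58.58
tool_pos: [0.5611, 0.2602, 0.0302]
tcp_rot: [-1.188, -2.765, 0.055]
wrist_force: [-0.4, -0.4, 0.9]
width: 0.474
```

```bash
python3 plan.py 220;python3 - <<'E'
from h import *
c=bot.read_camera("side");cv2.imwrite("pics/s19.png",cv2.resize(c["pixels"][180:310,100:260,::-1],None,fx=4.5,fy=4.5,interpolation=3))
E
```

```text
tilt [-0.135  0.018]
t 58.58 p [561.1 260.2  30.2] yaw 133.21 w 0.474 F [-0.4 -0.4  0.9] q [ 21.  26. 104.   4.  57. -25.]
```

View pics/s19.png

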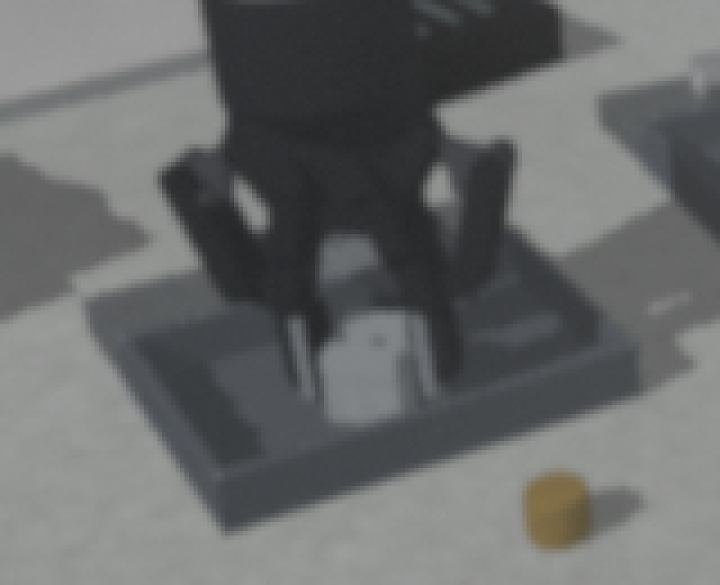

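It was released while in contact (6.7 N). I'll rise and clear the view.

>>> servo_tool(
  moves=[
    [125, [0, 0, -0.005], 0],
    [120, [0, 0, -0.015], 0],
    [120, [0, 0, -0.025], 0],
    [120, [0, 0, -0.03], 0],
    [120, [0, 0, -0.03], 0],
    [120, [0, 0, -0.03], 0],
    [120, [0, 0, -0.02], 0],
    [120, [0, 0, -0.01], 0],
  ],
)

```text
time: 59.3
tool_pos: [0.5804, 0.2558, 0.1961]
tcp_rot: [-1.185, -2.756, 0.068]
wrist_force: [0.2, 2.2, -0.6]
width: 0.527
```

```bash
python3 plan.py 120 "380 300 200 133.2 25"
```

```text
tilt [-0.147  0.014]
t 59.30 p [580.4 255.8 196.1] yaw 133.15 w 0.527 F [ 0.2  2.2 -0.6] q [ 20.  18.  95.   4.  75. -25.]
[[120, [0.019, -0.013, 0.003], 0.0], [120, [0.019, -0.013, 0.003], 0.0], [120, [0.019, -0.013, 0.003], 0.0], [120, [0.019, -0.012, 0.003], 0.0], [120, [0.019, -0.013, 0.003], 0.0], [120, [0.018, -0.012, 0.003], 0.0], [120, [0.019, -0.013, 0.003], 0.0], [120, [0.0184, -0.0125, 0.0026], 0.0]]
[[120, [0.0183, -0.0124, 0.0027], -0.001]]
```

>>> servo_tool(
  moves=[
    [120, [0.019, -0.013, 0], 0],
    [120, [0.019, -0.013, 0], 0],
    [120, [0.019, -0.013, 0.003], 0],
    [120, [0.019, -0.013, 0.003], 0],
    [120, [0.019, -0.013, 0.003], 0],
    [120, [0.015, -0.01, 0.002], 0],
    [120, [0.01, -0.007, 0], 0],
    [120, [0, 0, 0], 0],
  ],
)

```text
time: 59.97
tool_pos: [0.4357, 0.2873, 0.2096]
tcp_rot: [-1.191, -2.76, 0.059]
wrist_force: [0.1, -0.7, -0.8]
width: 0.529
```

>>> servo_tool(
  moves=[
    [120, [0.03, 0.03, 0], 0],
    [120, [0, 0.02, 0], 0],
    [120, [0, 0, 0], 0],
    [120, [0, 0, 0], 0],
    [120, [0, 0, 0], 0],
    [120, [0, 0, 0], 0],
    [120, [0, 0, 0], 0],
    [120, [0, 0, 0], 0],
  ],
)

```text
time: 60.63
tool_pos: [0.4532, 0.3403, 0.2067]
tcp_rot: [-1.195, -2.76, 0.064]
wrist_force: [-0.5, 0.2, 1.3]
width: 0.525
```

```bash
python3 - <<'E'
from h import *
for n in("side","top"):
    c=bot.read_camera(n);cv2.imwrite(f"pics/{n}20.png",c["pixels"][:,:,::-1]);np.savez(n+"20.npz",**c)
E
```

```text
(no output)
```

View pics/top20.png

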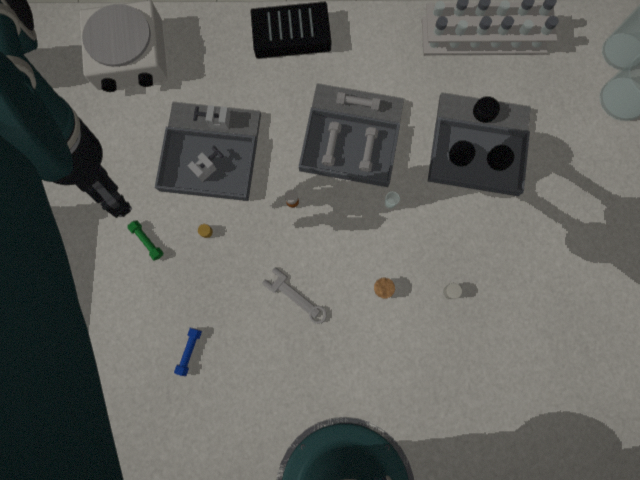

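View pics/side20.png

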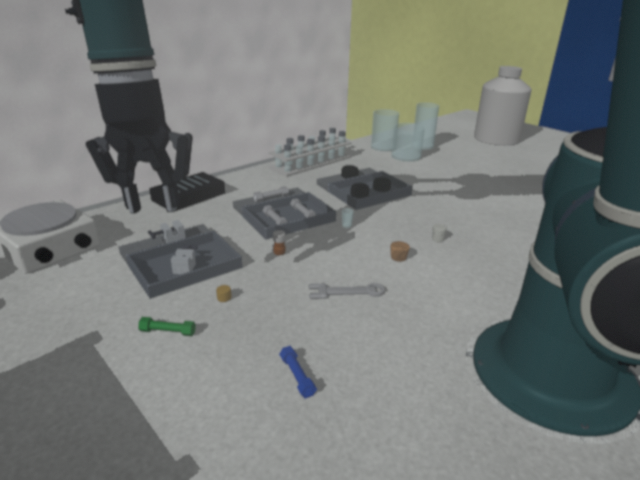

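Each part looks right in its tray in both views. I'll check flatness, and the beaker and vial positions, by depth.

```bash
python3 - <<'E'
from h import *
c0=dict(np.load("top0.npz"));c=dict(np.load("top20.npz"));P=cloud(c)*1000;P0=cloud(c0)*1000
def win(P,x,y,r):
    return P[(abs(P[...,0]-x)<r)&(abs(P[...,1]-y)<r)]
for n,x,y in(("vial",495.6,92.1),("beaker",493.3,-88.5)):
    for Q in (win(P0,x,y,28),win(P,x,y,28)):
        T=Q[Q[:,2]>25];print(n,T.mean(0).round(1),len(T))
for n,u,v in(("cap1",462,153),("cap2",501,157)):
    Q=P[v-9:v+10,u-9:u+10].reshape(-1,3);A=np.c_[Q[:,:2]-Q[:,:2].mean(0),np.ones(len(Q))];s=np.linalg.lstsq(A,Q[:,2],rcond=None)[0];print(n,Q.mean(0).round(1),"slope",s.round(3))
for n,u,v in(("col1",331,143),("col2",369,148)):
    Q=P[v-28:v+29,u-14:u+15].reshape(-1,3);T=Q[(Q[:,2]>14)&(Q[:,2]<30)];far=T[T[:,0]>T[:,0].mean()+22];near=T[T[:,0]<T[:,0].mean()-22]
    print(n,T.mean(0).round(1),"far/near top",np.percentile(far[:,2],80).round(1),np.percentile(near[:,2],80).round(1))
Q=P[148:182,185:225].reshape(-1,3);T=Q[Q[:,2]>30];A=np.c_[T[:,:2]-T[:,:2].mean(0),np.ones(len(T))];s=np.linalg.lstsq(A,T[:,2],rcond=None)[0];print("boss",T.mean(0).round(1),len(T),"slope",s.round(3))
cv2.imwrite("pics/f.png",cv2.resize(c["pixels"][80:215,145:545,::-1],None,fx=2,fy=2,interpolation=3))
E
```

```text
vial [494.2  91.7  42.9] 157
vial [494.2  91.7  42.7] 155
beaker [494.  -88.9  32.6] 89
beaker [493.6 -88.9  32.8] 87
cap1 [ 575.6 -216.4   37.6] slope [-1.472  1.279 37.647]
cap2 [ 571.9 -290.3   26.5] slope [ 8.7000e-02 -4.0000e-03  2.6506e+01]
col1 [600.7  19.8  20.3] far/near top 23.2 24.1
col2 [597.7 -50.4  20.1] far/near top 23.7 23.7
boss [541.  245.8  80.4] 224 slope [-1.656 -1.401 80.36 ]
```

View pics/f.png

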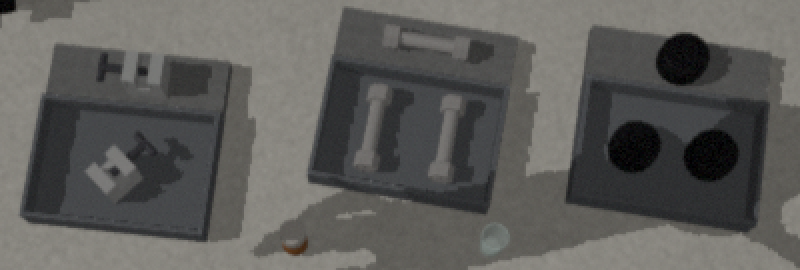

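```bash
python3 - <<'E'
from h import *
c=dict(np.load("top20.npz"));P=cloud(c)*1000
def fit(n,u,v,r,lo,hi):
    Q=P[v-r:v+r+1,u-r:u+r+1].reshape(-1,3);Q=Q[(Q[:,2]>lo)&(Q[:,2]<hi)]
    A=np.c_[Q[:,:2]-Q[:,:2].mean(0),np.ones(len(Q))];s=np.linalg.lstsq(A,Q[:,2],rcond=None)[0];print(n,Q.mean(0).round(1),len(Q),"slope",s[:2].round(3))
fit("cap1",462,153,8,22,36);fit("cap2",501,157,8,22,36);fit("sample",487,109,8,34,48);fit("boss",202,164,12,29,42);fit("boss",202,164,18,18,42)
E
```

```text
cap1 [ 580.  -219.8   27.3] 276 slope [ 0.04  -0.021]
cap2 [ 571.8 -290.1   27.3] 284 slope [ 0.022 -0.027]
sample [ 660.7 -266.5   39.1] 272 slope [ 0.044 -0.014]
boss [558.2 257.9  32.8] 216 slope [-0.012  0.013]
boss [562.2 252.8  29.6] 385 slope [0.022 0.116]
```

Cap 1 shows the same slope as the fixed sample, so that slope is a camera bias. Cap 2 is within 0.03 of level and the boss-head within 0.02. I'll hand the job in.

```bash
python3 -c "
from workcell import bot
print(bot.finish_job(), bot.read_state()['time'])"
```

```text
the job is handed in; nothing more can be done
the job is handed in; nothing more can be done
```

I sorted all five parts and handed the job in at about 61 s of the 120 s. Both columns are in the column tray, both caps in the cap tray and the boss-head in its own tray. Each part was lowered to contact with the tray floor before I released it.

**Last checks (cameras and depth):**
- **Right trays:** each part sits in the tray that shows its sample, and none touches or lies on another.
- **Columns:** both ends of each column are at the same height, within about 1 mm.
- **Caps:** cap tops read 27.3 mm against the 28 mm expected. Cap 1 shows the same slight slope as the fixed sample, so I read that as camera bias. Cap 2 is within 0.03 rad of level.
- **Boss-head:** its top reads 32.8 mm against 34 mm expected, and it is level within 0.02 rad.
- **Beaker and vial:** they have not moved, to within 0.5 mm.

**What went less well:**
- **Tool tilt:** the gripper drifted to about 6–8° off vertical during the job, and the move commands could not correct it. It cost about 10 s of tests while I was holding cap 1. I pressed the caps and the boss-head lightly onto the tray floor before release so they would settle level.
- **Settling on release:** one edge of cap 1 and of the boss-head may have settled by 1–2 mm when released.
- **First depth fit:** my first flatness check gave nonsense slopes for cap 1 and the boss-head because stray depth readings got in. The figures above come from the filtered fit.

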